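# Cover the blanks, then rock the stuck forming stake out of its holder

## Task

Put the knobbed metal cover on the white dish of cut blanks so that it sits fully home and level, and let go of it, so the shaking cannot jolt anything in or out. Then take the steel stake by its head and rock it about five degrees to and fro along the length of its head, at least twice each way, to work its stuck tang loose from the holder; draw it out and finish while still holding it, upright and still, just clear of the block (about one to three centimetres) over its slot. Leave the other things on the bench where they are.

Things in the scene. Friction and masses are not known exactly. Their poses are not given: they have to be found in the camera images.
- cover: Loose aluminium disc cover, 92 mm across, 120 g. Origin at the centre of its underside: the foot of a round register 68 mm across (chamfered) that stands 6 mm down below the disc. The disc lies 6 to 10 mm above the origin; a cylindrical knob 18 mm across rises from 10 to 40 mm above it. z upright. Starts lying on the bench, knob up.
- dish: Loose white ceramic dish, upright round wall: 84 mm outside, 76 mm inside, 45 mm high, 400 g, thin copper discs on its floor. Origin at the centre of its underside. With the cover home, its disc lies on the rim: the cover's origin is 39 mm above the dish's, with 4 mm of play around the register.
- holder: Fixed wooden stake holder, a block 85 (x) by 110 (y) by 58 mm high, origin at the centre of its underside, y along its long side. Slot in its top 23 mm in x, 37 mm in y, 46 mm deep. Two brass cheeks (12 mm bars along x, 45 mm above the origin) at the slot's two ends press the tang with about 50 N each by springs, until it has risen some 12 mm.
- hole_mouth (a point): Centre of the slot's mouth on the holder's top face, 58 mm above its origin, same axes. A straight pull to start the tang takes 30 to 50 N. Rocking it about the holder's x axis, with the cheeks' height as pivot (13 mm below this point), takes 10 to 15 N at the head (about 1 N m); each swing to 0.1 rad lets it climb 1 to 3 mm if drawn up meanwhile.
- stake: Loose steel stake, 600 g, 116 mm tall, origin at the centre of its foot, z up along it, axes as the holder's. Starts standing in the slot, foot 12 mm above the holder's origin. Tang 20 mm in x, in y 16 mm at the foot widening to 28 at 50 mm; neck 20 by 26 mm; head a flat-sided block 24 mm in x, 56 mm in y, 80 to 112 mm above the foot, with a 4 mm step on top.
- stake_head (a point): Middle of the stake's head, 96 mm above its foot, same axes as the stake. Grip it here across the 24 mm, the fingers closing along x.
- mallet: Bystander: wooden mallet lying beyond the work, 240 mm long, up to about 35 mm high; origin under its middle.
- file: Bystander: flat file lying along x, 185 mm long, 14 mm high; origin under the joint of blade and handle.
- soft_brush: Bystander: brush with wooden handle lying along x, 180 mm long, under 30 mm high; origin under its middle.
- bench_block: Bystander: steel block 65 by 65 by 20 mm; origin under its middle.
- pliers: Bystander: pliers lying flat near the robot, about 165 mm long, 12 mm high; origin under the pivot.
Mind the look-alikes: they are no part of the job. Leave any green or red look-alike of the holder alone.

How it is judged:
By the outcome, as a careful person would: the job done as asked, in the order asked, and still so for the second after the job is handed in, while the arm keeps its last pose, push and grip.
It also fails if it takes over 64 s, if anything falls off the work surface, if the arm or the gripper's body presses on something with over 40 N, if the wrist force passes 120 N, or if a joint passes its speed limit or range.

## Robot

A 6-joint arm with a two-finger parallel gripper is mounted at the origin on the work surface. World frame = base frame: x ahead of the robot, y to its left, z up, the work surface at z = 0. Lengths are in mm, angles in rad, forces in N, time in s.
With the tool pointing down it reaches from about 375 to 925 mm from the base axis. Payload 5.7 kg.
Tool frame: the origin (TCP) lies on the front face of the gripper's body, between the roots of the fingers; the fingertips stand 80 mm ahead of it and the grasp point (between the pads) lies 61 mm ahead of it; y points along the fingers, x is the direction in which the jaws open and shut, and the axes are right-handed (so a half turn about y gives the same grasp; the last joint's range is limited). The gripper opens to 88 mm and grips with 3 to 60 N. Pads are 20 mm wide; open, the fingers measure 115 mm over their backs; the gripper's body (75 mm by 178 mm) begins 61 mm behind the grasp point.
Start: joints at [-1.25, 0.359, 1.51, -0, 1.272, -0.115], TCP at [253.265, -543.902, 302.623] pointing down, gripper open.
Joint ranges: [-2.97, 2.97], [-1.01, 2.36], [0.21, 2.38], [-0.96, 4.11], [0.2, 2.71], [-2.98, 2.98]. Speed limits (rad/s): [2.39, 2.39, 3.14, 3.14, 3.14, 3.14].

## Interface

Orientations are given as [roll, pitch, yaw] about the fixed x, y, z axes, in that order (R = Rz(yaw) Ry(pitch) Rx(roll)).
In Python, from rig import arm gives the robot as it stands. The module is installed in compiled form; this text tells all that it offers.
- The arm moves only by the tool step_arm, never from a script. Its argument "plan" is a list that holds one entry, the list of rows, each a list of 4 numbers: the shift along the tool's x, y, z in cm, then the turn about the tool's y in degrees. A call has 1 to 8 rows; each row shifts and turns the pose as measured when the row begins, along the tool's axes as they then stand; what a row does not reach is not made up. A row lasts 1/12 s, in which the tool goes at most 41.7 mm and 7.16 degrees, less where a joint would pass 70% of its speed; a pose out of reach is approached as far as the arm can. A call with a gripper value outside its range is refused whole. "gripper" is the opening, from 0 (shut) to 1 (fully open), set as the call begins (left out, the last holds). The fingers move at their own pace and stop on an object; the grip force is fixed at half the most. Time passes only in rows, so rows that do not move let the fingers close. It gives the time, the measured TCP pose, the force and the opening at its end, in the units of the state.
- arm.read_state(): the state, without advancing time (a new reading comes with each control period).
- arm.snapshot(name): name is "scene" or "side" or "wrist"; returns a dict with "pixels" (420x560x3 uint8, red, green, blue), "vertical_fov" (degrees; the focal length in pixels is half the picture's height over the tangent of half this angle, whatever the lens; pixels are square), "cx", "cy" (the principal point, pixels), "T" (4x4, takes a point from camera to world coordinates); the wrist camera has in their place "mount" (4x4, takes a point from camera to tool coordinates, whose origin is the TCP and whose axes are the tool frame's). Camera axes: x right, y down, z forward; pixel columns grow to the right and rows downward; lengths in mm; the calibration is good to about 2 mm. A picture is of the moment at which its call begins: read the wrist's pose just before it. There is no depth.
- arm.sign_off(): hands the job in, once; it reports no verdict.
Trained networks look in the newest picture that a camera, given by its name, has taken for a name from the list of things; names that differ only in an ending like _2 or _b are one class to them, and where a whole thing is asked for, a point or a joint stands for the part that bears it (a point fixed in the world has none). Each returns a list of dicts, best first, with "conf" (0 to 1); they miss things now and then, are a little off and sometimes report something else, mostly with a low value. They report only what shows in the picture. A call takes as long as a camera call. They do not tell look-alikes from the thing itself.
- arm.recognise(target, camera): "extent" ([left, top, right, bottom] in pixels, round what is visible of it).
- arm.trace(target, camera): "region" (420x560 bool, what is visible of it) and "extent" ([left, top, right, bottom] in pixels, round what is visible of it).
- arm.mark_of(target, camera): "uv" ([column, row] in pixels: a listed point, or the origin of a listed thing).
The state is a dict: "clock": time; "joint_pos": joint angles; "qd": joint speeds; "effort": joint torques, N m; "ee_pos": TCP position; "orientation": TCP orientation; "contact_force": force on the tool from outside, world axes, zero at the start; "wrist_torque": the same for the moment, N m; "width": opening from 0.0 (shut) to 1.0 (fully open).
Only numpy, scipy, OpenCV 4.12 (cv2) and the standard library are available. Lean on these libraries where they do the work, as an engineer would, in place of code of your own. Each camera call takes 0.05 s, during which the arm holds its last target.

## Working session

There is one attempt and no reset: what is moved stays moved. The work goes in short steps, Python scripts to look and compute and a tool call to move; the robot and the scene stay as the last step left them, time stands still between calls to the robot, and variables do not carry over. Pictures are saved under pics/ and viewed, and the job is handed in when it is done.

Besides the shell and the picture viewer there is one more tool, called after "Request:" as a command line: name --argument value ..., lists and objects as JSON in quotes. step_arm: Moves the arm, as the interface text tells. Its arguments: {"type":"object","properties":{"plan":{"type":"array","items":{"type":"array","items":{"type":"array","items":{"type":"number"}}}},"gripper":{"type":"number"}},"required":["plan"]}

```bash
mkdir -p pics; ls; python3 - <<'E'
from rig import arm
import cv2
s=arm.read_state();print(s)
for n in ("scene","side","wrist"):
    d=arm.snapshot(n);cv2.imwrite(f"pics/{n}0.png",d["pixels"][:,:,::-1])
    print(n,d["vertical_fov"],d["cx"],d["cy"],d.get("T",d.get("mount")))
    for t in ("cover","dish","holder","stake","mallet","file","soft_brush","bench_block","pliers"):
        print(t,[(r["extent"],round(r["conf"],2)) for r in arm.recognise(t,n)][:4])
E
```

```text
pics
{'clock': 0.0, 'joint_pos': array([-1.25011655e+00,  3.59494581e-01,  1.51139376e+00, -1.70351964e-05,
        1.27251355e+00, -1.15131558e-01]), 'qd': array([ 0.00011845,  0.0002885 , -0.00069013, -0.00070165,  0.00283409,
        0.00100926]), 'effort': array([ 9.75664880e-04, -5.15365720e+01, -2.70722365e+01,  6.75811619e-02,
        3.48457752e-02, -1.32510263e-04]), 'ee_pos': array([ 253.09005551, -543.42128468,  301.83039321]), 'orientation': array([-1.57060465,  0.00179913, -1.1349798 ]), 'contact_force': array([-0.20207457,  0.19534565, -0.42022258]), 'wrist_torque': array([-0.06373269, -0.00023771, -0.0263055 ]), 'width': 1.005321966204926}
scene 46.7759513839664 283.24759957470667 210.15274829607188 [[-2.29208482e-01  7.77538141e-01 -5.85574855e-01  1.13022858e+03]
 [ 9.73355096e-01  1.87156820e-01 -1.32484648e-01  2.00691220e+02]
 [ 6.58246118e-03 -6.00338874e-01 -7.99718642e-01  8.72237286e+02]
 [ 0.00000000e+00  0.00000000e+00  0.00000000e+00  1.00000000e+00]]
cover [([247.3, 200.1, 288.7, 235.0], 0.71)]
dish [([119.0, 155.3, 163.4, 200.7], 0.7)]
holder [([407.0, 23
[... 1001 characters left out ...]
)]
mallet []
file [([229.3, 224.5, 311.5, 238.2], 0.92)]
soft_brush [([231.5, 307.2, 331.9, 335.2], 0.94)]
bench_block [([359.5, 301.7, 414.9, 343.6], 0.68), ([251.1, 155.8, 263.9, 189.5], 0.64)]
pliers [([175.9, 209.6, 212.5, 252.8], 0.6), ([239.5, 174.7, 281.6, 219.7], 0.35)]
wrist 66.04943512169241 280.8237714234409 205.8889478986953 [[ 9.99999218e-01  2.26967288e-04  1.22954290e-03 -5.41102100e-01]
 [-1.13665489e-03 -2.44643518e-01  9.69612426e-01 -8.27442051e+01]
 [ 5.20870003e-04 -9.69613066e-01 -2.44643069e-01  6.57757396e+01]
 [ 0.00000000e+00  0.00000000e+00  0.00000000e+00  1.00000000e+00]]
cover []
dish []
holder []
stake []
mallet []
file []
soft_brush []
bench_block []
pliers []
```

View images.

View pics/scene0.png

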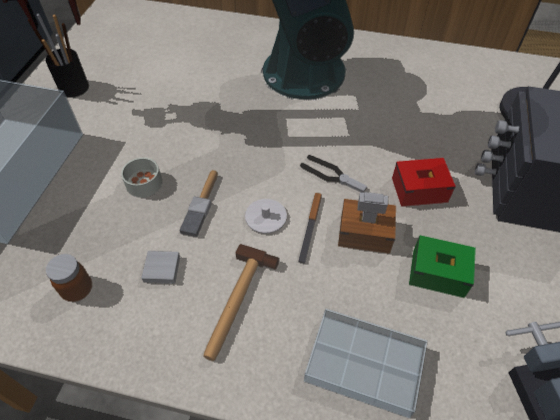

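View pics/side0.png

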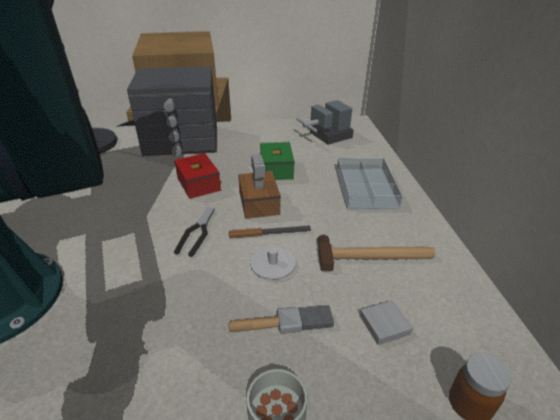

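```bash
cat > h.py <<'E'
from rig import arm
import numpy as np,cv2
from scipy.spatial.transform import Rotation as R
def cam(d,s=None):
    H,W=d["pixels"].shape[:2]
    f=H/2/np.tan(np.radians(d["vertical_fov"])/2)
    if "T" in d: T=np.array(d["T"])
    else:
        P=np.eye(4);P[:3,:3]=R.from_euler("xyz",s["orientation"]).as_matrix();P[:3,3]=s["ee_pos"];T=P@np.array(d["mount"])
    return f,d["cx"],d["cy"],T
def onz(c,uv,z):
    f,cx,cy,T=c;r=T[:3,:3]@np.array([(uv[0]-cx)/f,(uv[1]-cy)/f,1]);o=T[:3,3]
    return o+r*(z-o[2])/r[2]
def proj(c,p):
    f,cx,cy,T=c;q=(np.atleast_2d(p)-T[:3,3])@T[:3,:3]
    return np.c_[f*q[:,0]/q[:,2]+cx,f*q[:,1]/q[:,2]+cy]
def tri(cs,uvs):
    A=np.zeros((3,3));b=np.zeros(3)
    for c,uv in zip(cs,uvs):
        f,cx,cy,T=c;r=T[:3,:3]@np.array([(uv[0]-cx)/f,(uv[1]-cy)/f,1]);r/=np.linalg.norm(r);M=np.eye(3)-np.outer(r,r);A+=M;b+=M@T[:3,3]
    return np.linalg.solve(A,b)
def shot(n):
    s=arm.read_state();d=arm.snapshot(n);return d["pixels"],cam(d,s),s
def save(name,im,box=None,k=1):
    if box: im=im[box[1]:box[3],box[0]:box[2]]
    cv2.imwrite("pics/"+name,cv2.resize(im,None,fx=k,fy=k,interpolation=cv2.INTER_CUBIC)[:,:,::-1])
E
python3 - <<'E'
from h import *
C={}
Z=dict(cover=0,dish=0,holder=0,hole_mouth=58,stake=12,stake_head=108,mallet=0,pliers=0,file=0,soft_brush=0,bench_block=0)
for n in("scene","side"):
    im,c,_=shot(n);C[n]=c
    for t,z in Z.items():
        for r in arm.mark_of(t,n)[:3]: print(n,t,np.round(r["uv"],1),round(r["conf"],2),np.round(onz(c,r["uv"],z)[:2],1))
    if n=="scene": save("crop1.png",im,(320,170,490,310),4)
    else: save("crop2.png",im,(150,130,320,260),4)
E
```

```text
scene cover [265.4 216.6] 0.82 [518.3  21.7]
scene dish [143.3 182.8] 0.76 [ 490.3 -280.5]
scene holder [418.8 191.5] 0.77 [365.4 349.3]
scene holder [437.5 272.7] 0.74 [573.7 400.9]
scene holder [362.6 236.3] 0.59 [520.2 239.2]
scene hole_mouth [426.  172.3] 0.73 [356.5 351.5]
scene hole_mouth [441.2 259.8] 0.59 [579.8 393.4]
scene stake [365.2 232.1] 0.82 [516.5 242.6]
scene stake_head [372.3 199.3] 0.93 [502.4 241.4]
scene mallet [236.5 304.5] 0.86 [737.9  20.1]
scene pliers [341.1 179.8] 0.87 [372.5 168.4]
scene file [307.2 221. ] 0.83 [508.3 114.5]
scene soft_brush [203.4 202.5] 0.74 [ 512.8 -125. ]
scene bench_block [163.9 267.1] 0.78 [ 691.9 -149.3]
side cover [273.8 264. ] 0.83 [525.9  23.5]
side dish [274.4 409. ] 0.68 [ 491.9 -272.9]
side holder [258.1 204.8] 0.85 [511.7 234.4]
side holder [199.8 182.8] 0.58 [366.3 352.9]
side holder [276.4 168.2] 0.56 [578.2 404.7]
side hole_mouth [273.4 149.6] 0.95 [570.2 407.3]
side hole_mouth [198.1 166.2] 0.85 [369.  340.3]
side hole_mouth [258.2 182.5] 0.7 [514.4 245.5]
side stake [261.9 199. ] 0.71 [522.  241.1]
side stake_head [256.1 168.4] 0.66 [509.4 227.6]
side mallet [373.6 254.4] 0.69 [739.3  25.7]
side pliers [203.6 225.9] 0.88 [380.6 166.9]
side file [261.4 234.5] 0.73 [509.3 120.1]
side file [385. 329.] 0.63 [ 698.9 -159.8]
side file [374.  256.2] 0.44 [738.4  20.3]
side soft_brush [279.5 323.6] 0.83 [ 518.5 -125. ]
side bench_block [384.4 327.6] 0.66 [ 698.8 -156.9]
```

View pics/crop1.png

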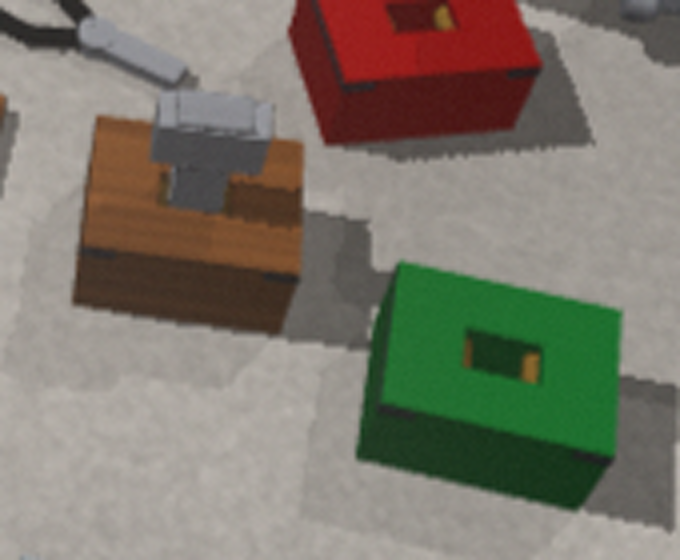

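View pics/crop2.png

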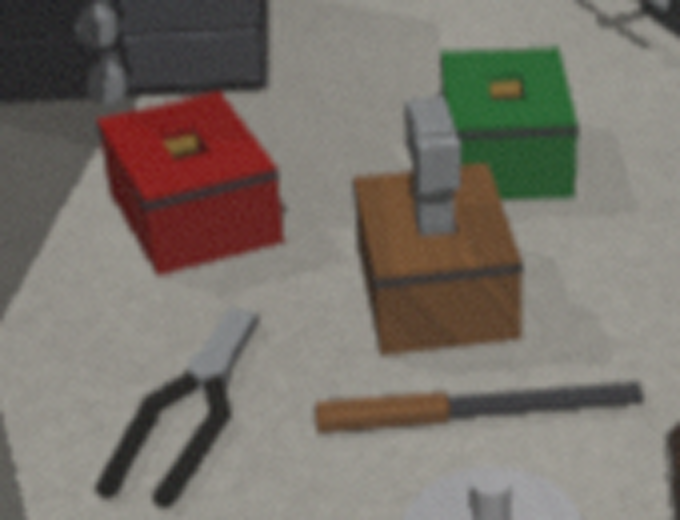

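Request:
step_arm --plan '[[[-2.5,0,3,0],[-2.5,0,3,0],[-2.5,0,3,0],[-2.5,0,3,0],[-2.5,0,3,0],[-2.5,0,3,0],[-2.5,0,3,0],[-2.5,0,3,0]]]' --gripper 1

```text
clock: 3.37
ee_pos: [388.9, -259.9, 301.5]
orientation: [-1.572, -0.008, -1.147]
contact_force: [1.2, -0.4, 1.0]
width: 0.996
```

Request:
step_arm --plan '[[[-2,0,2.6,-7],[-2,0,2.6,-7],[-1.8,0,2.9,-7],[-1.4,0,3,-7],[-1,0,3,-7],[-0.6,0,3.2,-7],[-0.2,0,3.2,-7],[0.2,0,3.2,-7]]]'

```text
clock: 4.03
ee_pos: [484.4, -1.5, 301.9]
orientation: [-1.579, -0.009, -0.147]
contact_force: [1.1, -0.2, -0.1]
width: 0.999
```

```bash
python3 - <<'E'
from h import *
# holder yaw from scene corners
d=arm.snapshot("scene");c=cam(d)
P=[onz(c,u,58)[:2] for u in [(344.2,198.8),(395.5,205.8),(394.2,239.2),(340.7,232.5)]]
P=np.array(P);print(P.round(1),P.mean(0),[np.linalg.norm(P[i]-P[i-1]).round(1) for i in range(4)])
for a,b in((0,1),(3,2)): v=P[b]-P[a];print("yaw from y-side",np.degrees(np.arctan2(-v[0],v[1])))
for a,b in((0,3),(1,2)): v=P[b]-P[a];print("yaw from x-side",np.degrees(np.arctan2(v[1],v[0])))
E
```

```text
[[474.  185.5]
 [467.3 294. ]
 [552.9 299.4]
 [561.9 192.1]] [514.02439474 242.74920015] [np.float64(88.2), np.float64(108.7), np.float64(85.8), np.float64(107.7)]
yaw from y-side 3.569438845441743
yaw from y-side 4.810884883680105
yaw from x-side 4.327963930057025
yaw from x-side 3.608746026674745
```

```bash
python3 - <<'E'
from h import *
im,c,s=shot("wrist");print(s["ee_pos"],s["orientation"],s["contact_force"],s["joint_pos"])
save("w1.png",im)
for t,z in(("cover",0),("file",0)):
  for r in arm.mark_of(t,"wrist")[:2]: print(t,r["uv"],r["conf"],onz(c,r["uv"],z))
g=arm.trace("cover","wrist")
if g:
  m=g[0]["region"];print(g[0]["extent"],m.sum())
  cnt=max(cv2.findContours(m.astype(np.uint8),cv2.RETR_EXTERNAL,cv2.CHAIN_APPROX_NONE)[0],key=len)[:,0]
  for z in (10,): 
    Q=np.array([onz(c,p,z)[:2] for p in cnt],np.float32);print(cv2.minEnclosingCircle(Q))
E
```

```text
[486.02304949   3.09902146 302.01028206] [-1.57502908 -0.01037587 -0.13840734] [1.67222741 3.20254432 0.5679761 ] [-0.13317835  0.19064209  1.7550838  -0.00462607  1.18551689  0.00696733]
cover [306.7, 160.8] 0.86 [522.10810634  21.2876364    0.        ]
file [286.5, 70.6] 0.94 [511.62717055 123.48556671   0.        ]
```

View pics/w1.png

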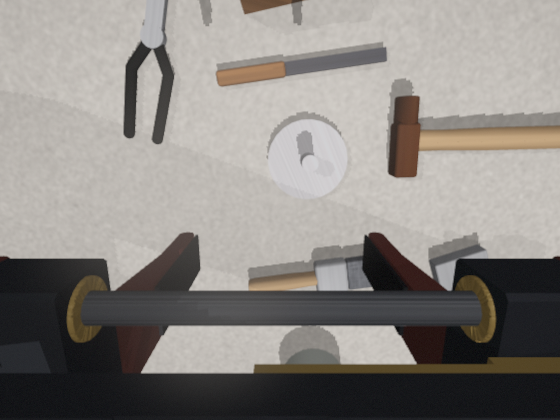

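```bash
cat >> h.py <<'E'
def discfit(im,c,uv,z,rad):
    # fit edge circle at height z: sample radial gradients in rectified top view (0.5mm/px)
    ctr=onz(c,uv,z)[:2];N=2*int(rad*1.6)*2
    g=(np.indices((N,N))[::-1].reshape(2,-1).T-N/2)*0.5
    p=proj(c,np.c_[g+ctr,np.full(len(g),z)]).astype(np.float32).reshape(N,N,2)
    top=cv2.remap(im,p[...,0],p[...,1],cv2.INTER_LINEAR)
    return top,ctr
E
python3 - <<'E'
from h import *
im,c,s=shot("wrist")
top,ctr=discfit(im,c,(308,158),10,46)
g=cv2.cvtColor(top,cv2.COLOR_RGB2GRAY)
h=cv2.HoughCircles(cv2.GaussianBlur(g,(5,5),1),cv2.HOUGH_GRADIENT,1,50,param1=60,param2=15,minRadius=86,maxRadius=98)
N=len(g);print(ctr)
for x,y,r in h[0]: print(ctr+(np.array([x,y])-N/2)*.5,r/2)
x,y,r=h[0][0];cv2.circle(top,(int(x),int(y)),int(r),(255,0,0),1);save("t1.png",top,k=2)
print(proj(c,[[521,22,40]]))
for uv in [(310,163)]: print(onz(c,uv,40))
E
```

```text
[520.69768899  17.18818854]
[521.94768899  24.43818854] 45.25
[[310.23396988 156.57760692]]
[519.8686614  15.3024157  40.       ]
```

View pics/t1.png

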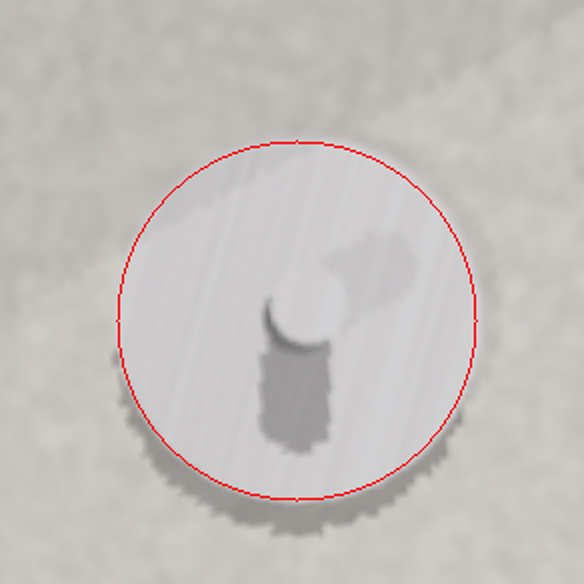

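Request:
step_arm --plan '[[[0,0,0,-6],[0,0,0,-6],[0,0,0,0],[0,0,0,0]]]'

```text
clock: 4.67
ee_pos: [482.5, -9.2, 301.6]
orientation: [-1.582, -0.005, 0.048]
contact_force: [-0.0, -0.3, -0.2]
width: 0.999
```

```bash
cat > goal.py <<'E'
import sys
from h import *
def go(t):
    s=arm.read_state();M=R.from_euler("xyz",s["orientation"]).as_matrix()
    print("pos",s["ee_pos"].round(1),"ori",s["orientation"].round(4),"F",s["contact_force"].round(1),"Tq",s["wrist_torque"].round(2),"w",round(s["width"],3),"t",round(s["clock"],2))
    if t: print("tool cm:",(M.T@(np.array(t)-s["ee_pos"])/10).round(2),"toolaxes",M.round(3).tolist())
go([float(a) for a in sys.argv[1:]])
E
python3 goal.py 522 24 200
```

```text
pos [482.5  -9.2 301.6] ori [-1.5823 -0.0054  0.0479] F [-0.  -0.3 -0.2] Tq [-0.04 -0.1   0.03] w 0.999 t 4.67
tool cm: [ 4.05 10.14  3.24] toolaxes [[0.999, 0.006, -0.048], [0.048, -0.011, 0.999], [0.005, -1.0, -0.012]]
```

```bash
cat >> h.py <<'E'
def circ(im,c,uv,z,rad,name=None,p2=15,tol=4):
    top,ctr=discfit(im,c,uv,z,rad);N=len(top)
    g=cv2.GaussianBlur(cv2.cvtColor(top,cv2.COLOR_RGB2GRAY),(5,5),1)
    h=cv2.HoughCircles(g,cv2.HOUGH_GRADIENT,1,20,param1=60,param2=p2,minRadius=int(2*(rad-tol)),maxRadius=int(2*(rad+tol)))
    if h is None: return print("none")
    out=[(ctr+(np.array([x,y])-N/2)*.5,r/2) for x,y,r in h[0][:3]]
    x,y,r=h[0][0];cv2.circle(top,(int(x),int(y)),int(r),(255,0,0),1)
    if name: save(name,top,k=2)
    return out
E
python3 - <<'E'
from h import *
for i in range(2):
  im,c,s=shot("wrist");print(s["ee_pos"],s["orientation"],s["clock"])
  print(circ(im,c,proj(c,[[522,22,10]])[0],10,46))
im,c,s=shot("scene")
print(circ(im,c,proj(c,[[522,22,10]])[0],10,46))
im,c,s=shot("side")
print(circ(im,c,proj(c,[[522,22,10]])[0],10,46))
print(arm.read_state()["ee_pos"])
E
```

```text
[482.49517326  -9.18626017 301.58210637] [-1.58233796 -0.00540076  0.04788573] 4.6667
[(array([522.75,  22.75]), np.float32(46.85))]
[482.50716271  -9.2134616  301.5872308 ] [-1.58246257 -0.00540932  0.04803845] 4.7167
[(array([522.25,  24.25]), np.float32(45.2))]
[(array([518.75,  22.25]), np.float32(46.35))]
none
None
[482.71010018  -8.42925763 301.59382196]
```

Request:
step_arm --plan '[[[2,2.5,1.7,0],[2,2.5,1.6,0],[0,3.5,0,0],[0,3.5,0,0],[0,3,0,0],[0,1.5,0,0],[0,0,0,0],[0,0,0,0]]]'

```text
clock: 5.53
ee_pos: [529.2, 25.0, 133.2]
orientation: [-1.584, -0.017, 0.037]
contact_force: [0.7, -1.0, 0.1]
width: 0.997
```

```bash
python3 goal.py 522 24 95;  python3 - <<'E'
from h import *
im,c,s=shot("wrist");save("w2.png",im)
print(circ(im,c,proj(c,[[522,23,10]])[0],10,46),circ(im,c,proj(c,[[522,23,40]])[0],40,9,"t2.png",10))
E
```

```text
pos [529.2  25.  133.2] ori [-1.5837 -0.0169  0.0374] F [ 0.7 -1.   0.1] Tq [-0.02 -0.12 -0.01] w 0.997 t 5.53
tool cm: [-0.78  3.81 -0.02] toolaxes [[0.999, 0.017, -0.037], [0.037, -0.012, 0.999], [0.017, -1.0, -0.013]]
[(array([521.75,  23.25]), np.float32(46.35))] [(array([521.75,  22.25]), np.float32(10.35))]
```

View pics/w2.png

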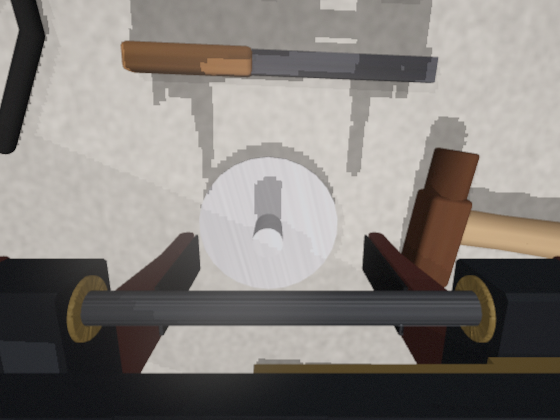

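Request:
step_arm --plan '[[[-0.4,1.5,-0.05,0],[-0.4,1.5,-0.05,0],[0,0.8,0,0],[0,0,0,0]]]'

```text
clock: 5.92
ee_pos: [526.7, 22.6, 100.5]
orientation: [-1.585, -0.029, 0.036]
contact_force: [0.4, 0.4, -0.5]
width: 0.998
```

```bash
python3 goal.py 520.8 24 95
```

```text
pos [526.7  22.6 100.5] ori [-1.5851 -0.0293  0.0356] F [ 0.4  0.4 -0.5] Tq [-0.06 -0.05 -0.04] w 0.998 t 5.92
tool cm: [-0.61  0.53  0.16] toolaxes [[0.999, 0.03, -0.035], [0.036, -0.013, 0.999], [0.029, -0.999, -0.014]]
```

Request:
step_arm --plan '[[[-0.6,0.3,0.1,0],[0,0,0,0],[0,0,0,0]]]'

```text
clock: 6.17
ee_pos: [522.5, 23.3, 99.9]
orientation: [-1.586, -0.034, 0.035]
contact_force: [0.0, -0.9, -0.1]
width: 0.999
```

```bash
python3 goal.py 520.8 24 96
```

```text
pos [522.5  23.3  99.9] ori [-1.5857 -0.0341  0.035 ] F [ 0.  -0.9 -0.1] Tq [ 0.04 -0.08  0.01] w 0.999 t 6.17
tool cm: [-0.18  0.39  0.09] toolaxes [[0.999, 0.035, -0.034], [0.035, -0.014, 0.999], [0.034, -0.999, -0.015]]
```

Request:
step_arm --plan '[[[0,0,0,0],[0,0,0,0],[0,0,0,0],[0,0,0,0]]]'

```text
clock: 6.5
ee_pos: [523.8, 23.3, 102.0]
orientation: [-1.586, -0.038, 0.035]
contact_force: [-0.1, 0.8, -0.1]
width: 1.004
```

```bash
python3 goal.py 519.5 24.2 95;python3 -c "
from rig import arm;s=arm.read_state();print(s['joint_pos'].round(5),s['effort'].round(2))"
```

```text
pos [523.8  23.3 102. ] ori [-1.5861 -0.0378  0.0351] F [-0.1  0.8 -0.1] Tq [-0.08 -0.02 -0.06] w 1.004 t 6.5
tool cm: [-0.46  0.68  0.12] toolaxes [[0.999, 0.038, -0.035], [0.035, -0.014, 0.999], [0.038, -0.999, -0.015]]
[-0.08109  0.51206  1.89091 -0.01678  0.69941 -0.10326] [ 1.000e-02 -4.918e+01 -1.505e+01  0.000e+00 -2.100e-01  0.000e+00]
```

Request:
step_arm --plan '[[[-0.45,0.7,0.1,0]]]' --gripper 0.0

```text
clock: 6.58
ee_pos: [521.4, 23.9, 95.8]
orientation: [-1.587, -0.042, 0.035]
contact_force: [0.6, 0.8, 0.2]
width: 0.957
```

```bash
python3 goal.py 519.5 24.2 95;python3 -c "
from rig import arm;s=arm.read_state();print(s['joint_pos'].round(5),s['effort'].round(2))"
```

```text
pos [521.4  23.9  95.8] ori [-1.5865 -0.0418  0.035 ] F [0.6 0.8 0.2] Tq [ 0.   -0.06 -0.02] w 0.957 t 6.58
tool cm: [-0.2   0.07  0.04] toolaxes [[0.999, 0.042, -0.034], [0.035, -0.014, 0.999], [0.042, -0.999, -0.016]]
[-0.08036  0.51961  1.90245 -0.01728  0.6763  -0.10179] [ 6.000e-02 -4.969e+01 -1.413e+01  2.000e-02  6.400e-01 -4.000e-02]
```

Request:
step_arm --plan '[[[0,0,0,0],[0,0,0,0],[0,0,0,0],[0,0,0,0]]]'

```text
clock: 6.92
ee_pos: [519.0, 24.2, 93.8]
orientation: [-1.586, -0.037, 0.035]
contact_force: [0.7, -0.3, -0.4]
width: 0.663
```

```bash
python3 goal.py 519.5 24.2 95;python3 -c "
from rig import arm;s=arm.read_state();print(s['joint_pos'].round(5),s['effort'].round(2))"
```

```text
pos [519.   24.2  93.8] ori [-1.586  -0.0373  0.0351] F [ 0.7 -0.3 -0.4] Tq [ 0.02 -0.05  0.04] w 0.663 t 6.92
tool cm: [ 0.06 -0.12 -0.  ] toolaxes [[0.999, 0.038, -0.035], [0.035, -0.014, 0.999], [0.037, -0.999, -0.015]]
[-0.08012  0.52207  1.90603 -0.01731  0.67481 -0.10165] [ 2.000e-02 -4.899e+01 -1.425e+01  0.000e+00 -2.000e-01  0.000e+00]
```

Request:
step_arm --plan '[[[0,0,0,0],[0,0,0,0],[0,0,0,0],[0,0,0,0],[0,0,0,0],[0,0,0,0],[0,0,0,0],[0,0,0,0]]]'

```text
clock: 7.58
ee_pos: [519.0, 24.1, 94.3]
orientation: [-1.586, -0.037, 0.035]
contact_force: [-1.2, 0.9, 0.8]
width: 0.197
```

```bash
python3 goal.py 519.5 24.2 95;python3 -c "
from rig import arm;s=arm.read_state();print(s['joint_pos'].round(5),s['effort'].round(2))"
```

```text
pos [519.   24.1  94.3] ori [-1.5861 -0.0371  0.0351] F [-1.2  0.9  0.8] Tq [0.02 0.04 0.03] w 0.197 t 7.58
tool cm: [ 0.05 -0.07  0.01] toolaxes [[0.999, 0.038, -0.035], [0.035, -0.014, 0.999], [0.037, -0.999, -0.015]]
[-0.08019  0.52129  1.90554 -0.01745  0.67623 -0.10165] [-1.000e-02 -4.873e+01 -1.453e+01  2.000e-02 -3.500e-01  0.000e+00]
```

Request:
step_arm --plan '[[[0,-2,0,0],[0,-3,0,0],[0,-3,0,0],[0,-2.5,0,0],[0,0,0,0],[0,0,0,0]]]'

```text
clock: 8.08
ee_pos: [513.2, 25.7, 201.1]
orientation: [-1.585, -0.031, 0.035]
contact_force: [-0.7, 0.8, -1.7]
width: 0.195
```

```bash
python3 goal.py 491 -277 200; python3 - <<'E'
from h import *
im,c,s=shot("wrist");save("w3.png",im)
print(onz(c,(280,400),45),onz(c,(280,400),0))
im,c,s=shot("side");save("s3.png",im)
print(proj(c,[[491,-277,45],[491,-277,0]]))
im,c,s=shot("scene");save("sc3.png",im,(90,120,300,280),3)
print(circ(im,c,proj(c,[[491,-277,45]])[0],45,42,"t3.png"),circ(im,c,proj(c,[[491,-277,45]])[0],45,38,"t3b.png"))
E
```

```text
pos [513.2  25.7 201.1] ori [-1.5853 -0.0313  0.0348] F [-0.7  0.8 -1.7] Tq [-0.01 -0.08 -0.01] w 0.195 t 8.08
tool cm: [ -3.27   0.44 -30.17] toolaxes [[0.999, 0.032, -0.034], [0.035, -0.013, 0.999], [0.031, -0.999, -0.014]]
[ 522.97657904 -152.87592831   45.        ] [ 525.89651402 -199.47069124    0.        ]
[[274.00543438 395.59152582]
 [274.09053658 411.9031604 ]]
[(array([ 493.75, -277.25]), np.float32(39.95))] [(array([ 491.75, -278.25]), np.float32(37.7))]
```

View pics/w3.png

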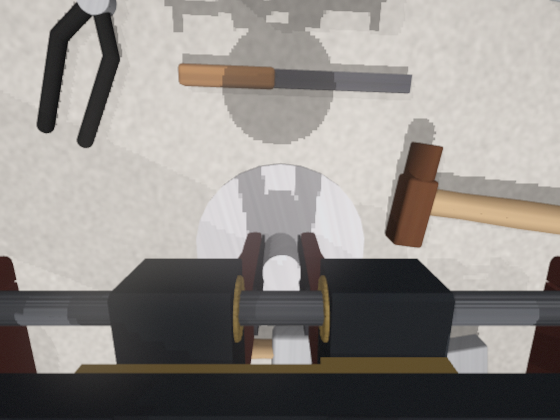

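View pics/t3.png

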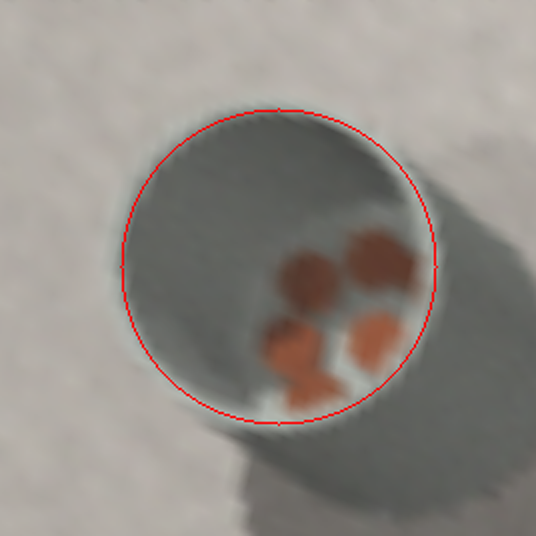

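View pics/s3.png

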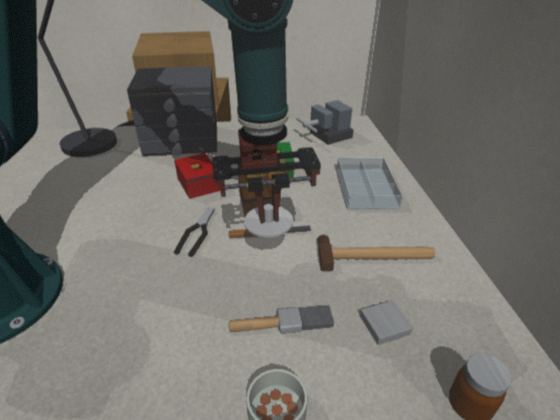

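```bash
python3 - <<'E'
from h import *
d=arm.snapshot("scene");c=cam(d)
for u in [(82,143),(82,128),(2,245),(60,90)]: print(u,onz(c,u,0).round(),onz(c,u,100).round(),onz(c,u,200).round())
E
```

```text
(82, 143) [ 405. -480.    0.] [ 488. -402.  100.] [ 571. -324.  200.]
(82, 128) [ 356. -506.    0.] [ 445. -425.  100.] [ 534. -344.  200.]
(2, 245) [ 721. -503.    0.] [ 768. -422.  100.] [ 815. -342.  200.]
(60, 90) [ 233. -634.    0.] [ 336. -539.  100.] [ 439. -443.  200.]
```

Request:
step_arm --plan '[[[-0.3,0,-2.5,0],[-0.3,0,-3.8,0],[-0.4,0,-4,0],[-0.4,0,-4,0],[-0.4,0,-4,0],[-0.4,0,-4,0],[-0.4,0,-4,0],[-0.4,0,-4,0]]]'

```text
clock: 8.95
ee_pos: [487.6, -280.4, 189.0]
orientation: [-1.572, -0.009, 0.047]
contact_force: [-0.0, 0.8, -1.2]
width: 0.198
```

Request:
step_arm --plan '[[[0,0,-3.5,0],[0,0,-1.5,0],[0,0,0,0],[0,0,0,0]]]'

```text
clock: 9.28
ee_pos: [486.8, -340.4, 182.8]
orientation: [-1.57, -0.004, 0.038]
contact_force: [0.9, 0.9, -2.2]
width: 0.198
```

```bash
python3 goal.py 495 -277 200; python3 - <<'E'
from h import *
im,c,s=shot("wrist");save("w4.png",im)
u=proj(c,[[495,-277,45]])[0];print(u)
print(circ(im,c,u,45,42,"t4.png"),circ(im,c,u,45,38,"t4b.png"))
E
```

```text
pos [ 486.8 -340.4  182.8] ori [-1.5696 -0.0037  0.0377] F [ 0.9  0.9 -2.2] Tq [-0.04 -0.13  0.03] w 0.198 t 9.28
tool cm: [ 1.06 -1.71  6.31] toolaxes [[0.999, 0.004, -0.038], [0.038, 0.001, 0.999], [0.004, -1.0, 0.001]]
[297.00949074 129.9147729 ]
[(array([ 494.25, -276.75]), np.float32(38.25)), (array([ 490.25, -286.25]), np.float32(41.85)), (array([ 482.25, -280.25]), np.float32(42.4))] [(array([ 494.25, -276.75]), np.float32(38.25))]
```

View pics/w4.png

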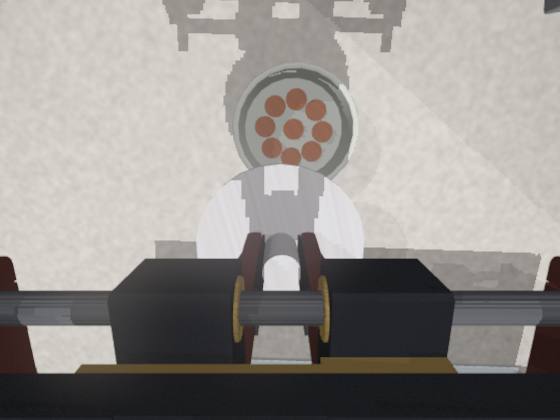

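View pics/t4.png

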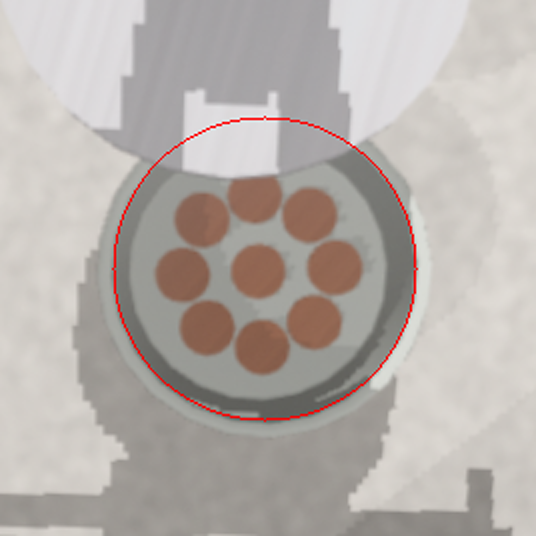

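Request:
step_arm --plan '[[[0.2,0,1.5,0],[0.3,0,2,0],[0.3,0,1.5,0],[0,0,0.7,0],[0,0,0,0],[0,0,0,0]]]'

```text
clock: 9.83
ee_pos: [490.4, -266.2, 180.6]
orientation: [-1.561, 0.003, 0.046]
contact_force: [1.1, -0.8, -1.6]
width: 0.194
```

```bash
python3 goal.py 494.2 -276.8 160
```

```text
pos [ 490.4 -266.2  180.6] ori [-1.561   0.0031  0.0464] F [ 1.1 -0.8 -1.6] Tq [-0.03 -0.08 -0.01] w 0.194 t 9.83
tool cm: [ 0.33  2.05 -1.1 ] toolaxes [[0.999, -0.004, -0.046], [0.046, 0.01, 0.999], [-0.003, -1.0, 0.01]]
```

Request:
step_arm --plan '[[[0.35,1,-1,0],[0,0,0,0],[0,0,0,0]]]'

```text
clock: 10.08
ee_pos: [495.2, -276.0, 170.0]
orientation: [-1.562, 0.002, 0.049]
contact_force: [-0.8, 0.3, -1.3]
width: 0.202
```

```bash
python3 goal.py 494.6 -277.7 150
```

```text
pos [ 495.2 -276.   170. ] ori [-1.5621  0.0023  0.0489] F [-0.8  0.3 -1.3] Tq [-0.03 -0.14  0.02] w 0.202 t 10.08
tool cm: [-0.06  2.   -0.18] toolaxes [[0.999, -0.003, -0.049], [0.049, 0.009, 0.999], [-0.002, -1.0, 0.009]]
```

Within 2 mm; descend to just above the rim.

Request:
step_arm --plan '[[[-0.05,1,-0.15,0],[0,1,0,0],[0,0.4,0,0],[0,0,0,0],[0,0,0,0]]]'

```text
clock: 10.5
ee_pos: [494.2, -280.0, 142.1]
orientation: [-1.562, 0.003, 0.045]
contact_force: [-0.5, 0.6, -1.7]
width: 0.195
```

```bash
python3 goal.py 494.6 -277.7 134; python3 - <<'E'
from h import *
im,c,s=shot("wrist");save("w5.png",im)
im,c,s=shot("side");save("s5.png",im,(200,320,360,420),5)
E
```

```text
pos [ 494.2 -280.   142.1] ori [-1.5618  0.0032  0.0454] F [-0.5  0.6 -1.7] Tq [-0.06 -0.04 -0.02] w 0.195 t 10.5
tool cm: [0.06 0.81 0.22] toolaxes [[0.999, -0.004, -0.045], [0.045, 0.009, 0.999], [-0.003, -1.0, 0.009]]
```

View pics/s5.png

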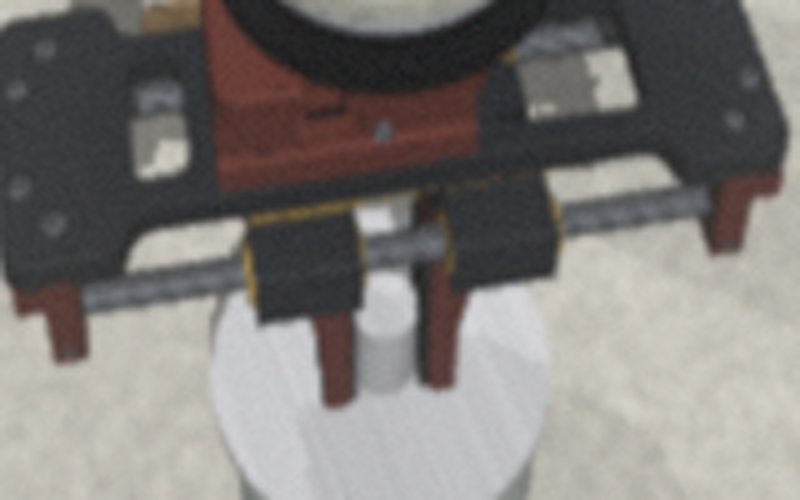

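View pics/w5.png

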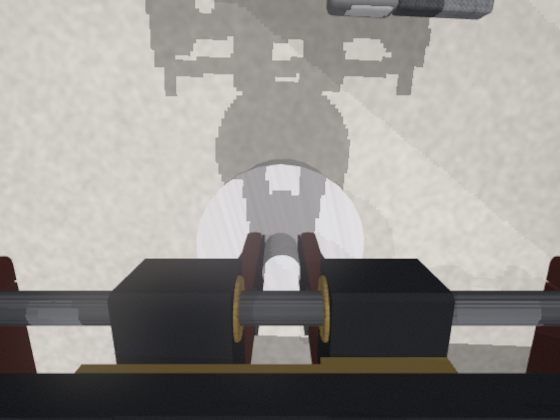

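Request:
step_arm --plan '[[[0.05,0.1,0.2,0],[0,0.4,0,0],[0,0,0,0]]]'

```text
clock: 10.85
ee_pos: [495.2, -278.0, 138.0]
orientation: [-1.563, 0.001, 0.045]
contact_force: [-0.5, -0.1, -1.1]
width: 0.2
```

Request:
step_arm --plan '[[[0,0.3,0,0],[0,0,0,0]]]'

```text
clock: 11.02
ee_pos: [495.3, -277.8, 135.0]
orientation: [-1.564, 0.001, 0.046]
contact_force: [0.0, 0.3, -1.5]
width: 0.207
```

```bash
python3 goal.py 494.6 -277.7 134
```

```text
pos [ 495.3 -277.8  135. ] ori [-1.5635e+00  9.0000e-04  4.5800e-02] F [ 0.   0.3 -1.5] Tq [-0.03 -0.15  0.03] w 0.207 t 11.02
tool cm: [-0.07  0.1   0.01] toolaxes [[0.999, -0.001, -0.046], [0.046, 0.007, 0.999], [-0.001, -1.0, 0.007]]
```

Request:
step_arm --plan '[[[-0.05,0.15,0,0],[0,0.1,0,0],[0,0,0,0]]]'

```text
clock: 11.27
ee_pos: [495.1, -277.8, 133.3]
orientation: [-1.564, 0.0, 0.046]
contact_force: [-1.5, 0.4, 2.1]
width: 0.196
```

Request:
step_arm --plan '[[[0,0,0,0],[0,0,0,0],[0,0,0,0],[0,0,0,0]]]' --gripper 0.5

```text
clock: 11.6
ee_pos: [495.5, -278.1, 133.6]
orientation: [-1.565, -0.001, 0.046]
contact_force: [-0.0, 0.2, -0.3]
width: 0.456
```

Request:
step_arm --plan '[[[0,-1,0,0],[0,-2.5,0,0],[0,-3.5,0,0],[0,-3,0,0],[0,0,0,0],[0,0,0,0]]]'

```text
clock: 12.1
ee_pos: [494.7, -278.3, 239.1]
orientation: [-1.563, 0.002, 0.046]
contact_force: [0.1, 0.3, -1.2]
width: 0.502
```

```bash
python3 goal.py 514 175 280; python3 - <<'E'
from h import *
im,c,s=shot("wrist");save("w6.png",im)
im,c,s=shot("scene");save("sc6.png",im,(90,120,230,230),5)
u=proj(c,[[494.5,-277,49]])[0];print(circ(im,c,u,49,46,"t6.png"))
im,c,s=shot("side");save("s6.png",im,(200,320,360,420),5)
E
```

```text
pos [ 494.7 -278.3  239.1] ori [-1.5628  0.0018  0.046 ] F [ 0.1  0.3 -1.2] Tq [-0.03 -0.07 -0.02] w 0.502 t 12.1
tool cm: [ 4.01 -3.74 45.23] toolaxes [[0.999, -0.002, -0.046], [0.046, 0.008, 0.999], [-0.002, -1.0, 0.008]]
[(array([ 491.75, -277.75]), np.float32(45.8))]
```

View pics/sc6.png

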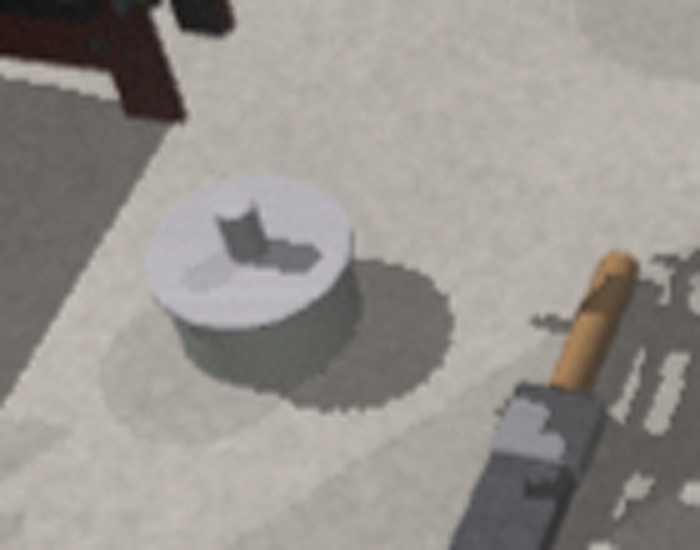

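View pics/s6.png

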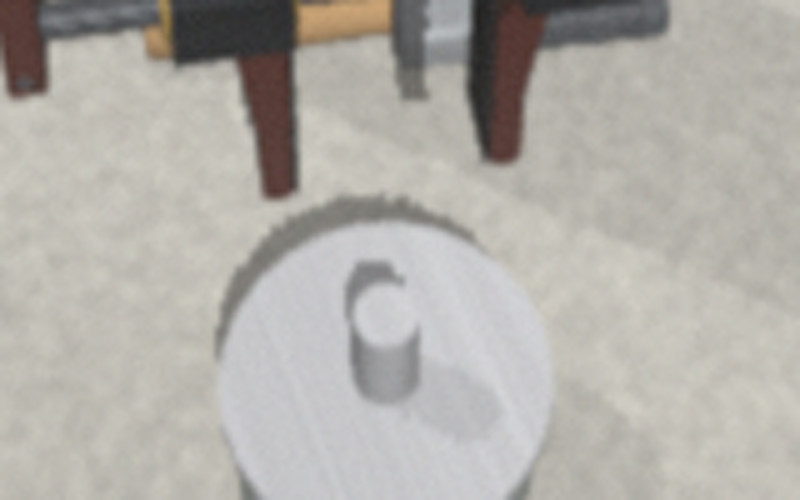

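Request:
step_arm --plan '[[[0.2,-0.5,2.5,0],[0.4,-0.5,3.8,0],[0.4,-0.5,4,0],[0.4,-0.5,4,0],[0.4,-0.5,4,0],[0.4,-0.5,4,0],[0.4,-0.5,4,0],[0.4,-0.5,4,0]]]' --gripper 1

```text
clock: 12.92
ee_pos: [506.4, 29.3, 269.4]
orientation: [-1.557, 0.023, 0.033]
contact_force: [1.4, -0.1, 0.7]
width: 1.0
```

Request:
step_arm --plan '[[[0.4,0,4,0],[0.4,0,4,0],[0.4,0,3.5,0],[0.2,0,2,0],[0,0,0,0],[0,0,0,0],[0,0,0,0]]]'

```text
clock: 13.5
ee_pos: [510.1, 177.7, 262.7]
orientation: [-1.557, 0.039, 0.042]
contact_force: [-0.3, 0.3, 0.2]
width: 1.002
```

```bash
python3 goal.py 514 243 280; python3 - <<'E'
from h import *
im,c,s=shot("wrist");save("w7.png",im)
for t,z in(("stake_head",108),("hole_mouth",58),("holder",0),("stake",12)):
  for r in arm.mark_of(t,"wrist")[:3]: print(t,np.round(r["uv"],1),round(r["conf"],2),onz(c,r["uv"],z).round(1))
print(proj(c,[[514,243,128],[514,243,58]]))
E
```

```text
pos [510.1 177.7 262.7] ori [-1.5566  0.0387  0.0417] F [-0.3  0.3  0.2] Tq [-0.08 -0.08 -0.  ] w 1.002 t 13.5
tool cm: [ 0.59 -1.66  6.53] toolaxes [[0.998, -0.039, -0.041], [0.042, 0.013, 0.999], [-0.039, -0.999, 0.014]]
stake_head [295.5 127. ] 0.72 [511.1 244.6 108. ]
stake_head [166.6 191.2] 0.19 [415.7 193.1 108. ]
holder [145.1   7.9] 0.72 [359.1 352.    0. ]
holder [165.6 187.6] 0.27 [372.  174.4   0. ]
stake [295.9 128.2] 0.72 [512.1 244.   12. ]
[[299.93603116 129.54880669]
 [298.42018989 129.41111109]]
```

View pics/w7.png

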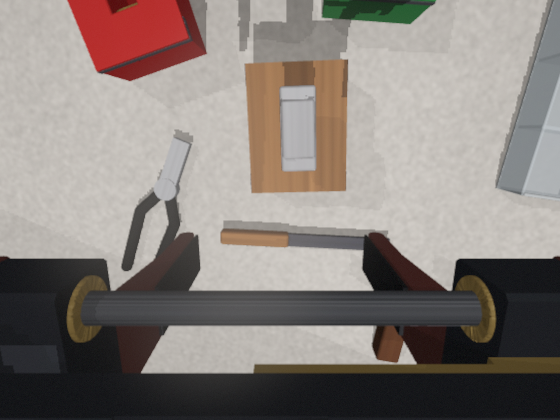

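```bash
cat >> h.py <<'E'
def topview(im,c,ctr,z,half,mm=0.25):
    N=int(2*half/mm);g=(np.indices((N,N))[::-1].reshape(2,-1).T-N/2)*mm+np.array(ctr)
    p=proj(c,np.c_[g,np.full(len(g),z)]).astype(np.float32).reshape(N,N,2)
    return cv2.remap(im,p[...,0],p[...,1],cv2.INTER_LINEAR)
E
python3 - <<'E'
from h import *
im,c,s=shot("wrist")
a=topview(im,c,(514,243),58,75);b=topview(im,c,(514,243),126,75)
save("t7.png",np.hstack([a,b]),k=0.66)
# holder by colour
hsv=cv2.cvtColor(a,cv2.COLOR_RGB2HSV)
m=((hsv[...,1]>90)).astype(np.uint8)
m=cv2.morphologyEx(m,cv2.MORPH_OPEN,np.ones((9,9)))
k=max(cv2.findContours(m,cv2.RETR_EXTERNAL,cv2.CHAIN_APPROX_SIMPLE)[0],key=cv2.contourArea)
r=cv2.minAreaRect(k);print("holder",np.array(r[0])*.25-75+[514,243],np.array(r[1])*.25,r[2])
m=((cv2.cvtColor(b,cv2.COLOR_RGB2HSV)[...,1]<50)).astype(np.uint8)
n,l,st,ce=cv2.connectedComponentsWithStats(cv2.morphologyEx(m,cv2.MORPH_OPEN,np.ones((9,9))))
i=l[300,300];k=max(cv2.findContours((l==i).astype(np.uint8),cv2.RETR_EXTERNAL,cv2.CHAIN_APPROX_SIMPLE)[0],key=cv2.contourArea)
r=cv2.minAreaRect(k);print("head",np.array(r[0])*.25-75+[514,243],np.array(r[1])*.25,r[2])
E
```

```text
holder [512.65163422 243.18127441] [ 84.33657837 109.4446106 ] 4.192193508148193
head [512.60952759 243.19316101] [23.5650177  55.27444077] 4.134671211242676
```

View pics/t7.png

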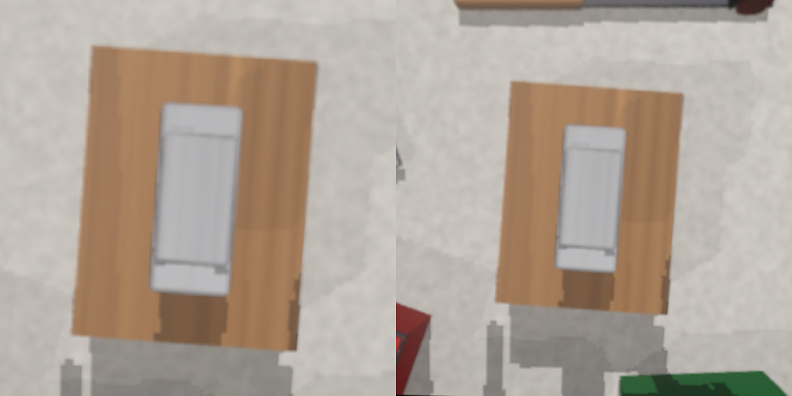

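Request:
step_arm --plan '[[[0.1,1,2,-1.8],[0.1,1,2.5,0],[0,1,1.3,0],[0,0,0,0],[0,0,0,0]]]'

```text
clock: 14.22
ee_pos: [510.4, 233.3, 234.9]
orientation: [-1.556, 0.032, 0.066]
contact_force: [0.2, -0.4, 0.5]
width: 1.002
```

```bash
python3 goal.py 515 242.5 169
```

```text
pos [510.4 233.3 234.9] ori [-1.5558  0.0323  0.0662] F [ 0.2 -0.4  0.5] Tq [-0.06 -0.1   0.04] w 1.002 t 14.22
tool cm: [0.73 6.58 0.79] toolaxes [[0.997, -0.033, -0.066], [0.066, 0.013, 0.998], [-0.032, -0.999, 0.015]]
```

Request:
step_arm --plan '[[[0.2,1.5,0.3,-0.4],[0.2,1.7,0.3,0],[0.1,1.7,0.1,0],[0,0.5,0,0],[0,0,0,0]]]'

```text
clock: 14.63
ee_pos: [515.1, 237.7, 181.9]
orientation: [-1.557, 0.028, 0.073]
contact_force: [0.1, 0.5, 0.6]
width: 0.996
```

```bash
python3 goal.py 514 242.5 169
```

```text
pos [515.1 237.7 181.9] ori [-1.5571  0.0283  0.0727] F [0.1 0.5 0.6] Tq [-0.01 -0.03 -0.03] w 0.996 t 14.63
tool cm: [-0.04  1.29  0.47] toolaxes [[0.997, -0.029, -0.072], [0.073, 0.012, 0.997], [-0.028, -1.0, 0.014]]
```

Request:
step_arm --plan '[[[0,0.7,0.3,0],[0,0.4,0.1,0],[0,0,0,0]]]'

```text
clock: 14.88
ee_pos: [515.5, 240.7, 172.0]
orientation: [-1.557, 0.026, 0.071]
contact_force: [-0.5, -0.2, 0.5]
width: 1.004
```

```bash
python3 goal.py 514.4 242.5 169; python3 - <<'E'
from h import *
im,c,s=shot("wrist");save("w8.png",im)
E
python3 goal.py 514.4 242.5 169
```

```text
pos [515.5 240.7 172. ] ori [-1.5572  0.0265  0.0712] F [-0.5 -0.2  0.5] Tq [-0.03 -0.09 -0.  ] w 1.004 t 14.88
tool cm: [-0.09  0.3   0.18] toolaxes [[0.997, -0.027, -0.071], [0.071, 0.012, 0.997], [-0.026, -1.0, 0.014]]
pos [515.6 240.8 172.3] ori [-1.5571  0.0261  0.0713] F [-0.5 -0.6 -0.1] Tq [-0.05 -0.08  0.  ] w 1.005 t 14.93
tool cm: [-0.1   0.33  0.18] toolaxes [[0.997, -0.027, -0.071], [0.071, 0.012, 0.997], [-0.026, -1.0, 0.014]]
```

View pics/w8.png

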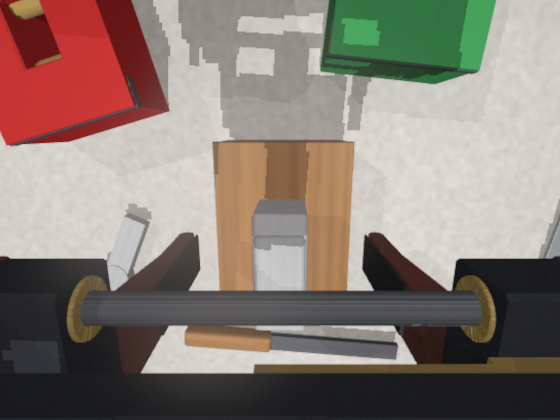

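Request:
step_arm --plan '[[[1.2,0,0.1,0]]]'

```text
clock: 15.02
ee_pos: [525.5, 242.3, 172.1]
orientation: [-1.558, 0.029, 0.072]
contact_force: [0.6, -0.5, 0.1]
width: 1.001
```

```bash
python3 goal.py; python3 -c "
from rig import arm
for i in range(4):
  arm.snapshot('wrist');s=arm.read_state();print(s['ee_pos'],s['orientation'])"
```

```text
pos [525.5 242.3 172.1] ori [-1.5576  0.0287  0.0718] F [ 0.6 -0.5  0.1] Tq [-0.05 -0.08  0.  ] w 1.001 t 15.02
[529.67299076 243.03490882 172.70725222] [-1.5566147   0.02322011  0.07143948]
[529.31640993 243.0162855  172.77905902] [-1.5565115   0.02303733  0.07126231]
[528.38899394 242.82523224 172.55648775] [-1.55671935  0.02441048  0.0711919 ]
[527.67348514 242.69928853 172.37966773] [-1.5569061   0.0254417   0.07125903]
```

Request:
step_arm --plan '[[[-0.6,0.1,0,0],[-0.7,0.1,0,0],[0,0,0,0]]]'

```text
clock: 15.47
ee_pos: [512.3, 241.5, 170.8]
orientation: [-1.557, 0.026, 0.071]
contact_force: [-0.9, -0.3, -1.0]
width: 0.998
```

```bash
python3 goal.py 514.4 242.5 169
```

```text
pos [512.3 241.5 170.8] ori [-1.5571  0.0265  0.0713] F [-0.9 -0.3 -1. ] Tq [-0.05 -0.1  -0.04] w 0.998 t 15.47
tool cm: [0.22 0.18 0.09] toolaxes [[0.997, -0.027, -0.071], [0.071, 0.012, 0.997], [-0.026, -1.0, 0.014]]
```

Request:
step_arm --plan '[[[0.2,0.15,0.1,0],[0,0,0,0],[0,0,0,0],[0,0,0,0],[0,0,0,0],[0,0,0,0],[0,0,0,0],[0,0,0,0]]]' --gripper 0

```text
clock: 16.13
ee_pos: [513.0, 242.7, 169.2]
orientation: [-1.557, 0.027, 0.072]
contact_force: [0.2, 0.6, 0.5]
width: 0.433
```

Request:
step_arm --plan '[[[0,0,0,0],[0,0,0,0],[0,0,0,0],[0,0,0,0]]]'

```text
clock: 16.47
ee_pos: [515.0, 242.9, 169.4]
orientation: [-1.557, 0.023, 0.072]
contact_force: [-1.3, 0.1, 0.6]
width: 0.274
```

```bash
python3 goal.py 514.4 242.5 169
```

```text
pos [515.  242.9 169.4] ori [-1.5569  0.023   0.0718] F [-1.3  0.1  0.6] Tq [-0.01 -0.13  0.03] w 0.274 t 16.47
tool cm: [-0.06  0.04 -0.04] toolaxes [[0.997, -0.024, -0.071], [0.072, 0.012, 0.997], [-0.023, -1.0, 0.014]]
```

Request:
step_arm --plan '[[[0,-0.1,0.3,0],[0,-0.1,0.3,0]]]'

```text
clock: 16.63
ee_pos: [515.0, 246.0, 169.7]
orientation: [-1.563, 0.023, 0.073]
contact_force: [6.1, -8.7, -11.6]
width: 0.271
```

```bash
python3 goal.py 515 242.9 169.4;python3 - <<'E'
from h import *
im,c,s=shot("scene");save("sc9.png",im,(320,130,420,260),5)
E
python3 goal.py 515 242.9 169.4
```

```text
pos [515.  246.  169.7] ori [-1.5629  0.0232  0.073 ] F [  6.1  -8.7 -11.6] Tq [-1.8  -1.55 -0.02] w 0.271 t 16.63
tool cm: [-0.02  0.03 -0.31] toolaxes [[0.997, -0.024, -0.073], [0.073, 0.006, 0.997], [-0.023, -1.0, 0.008]]
pos [515.1 246.2 169.7] ori [-1.5631  0.0231  0.0733] F [ 5.6 -6.  -9.5] Tq [-1.32 -1.41  0.02] w 0.272 t 16.68
tool cm: [-0.03  0.03 -0.33] toolaxes [[0.997, -0.024, -0.073], [0.073, 0.006, 0.997], [-0.023, -1.0, 0.008]]
```

View pics/sc9.png

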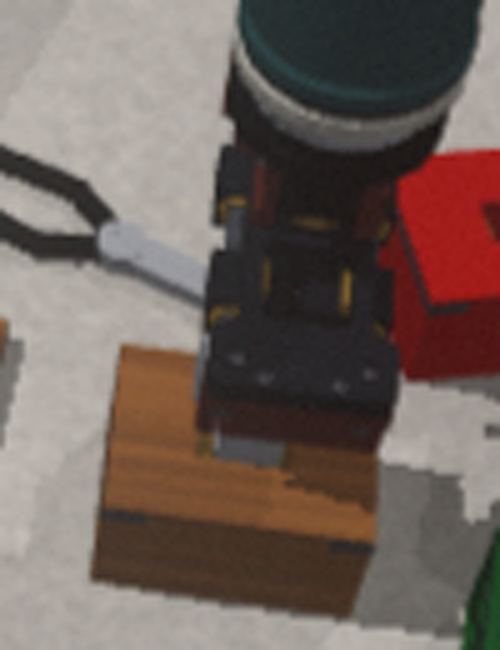

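Request:
step_arm --plan '[[[0,-0.15,0.4,0],[0,-0.15,0.4,0]]]'

```text
clock: 16.85
ee_pos: [515.2, 249.1, 170.0]
orientation: [-1.574, 0.024, 0.076]
contact_force: [6.0, -13.4, -12.6]
width: 0.273
```

```bash
cat > rk.py <<'E'
from h import *
s=arm.read_state();M=R.from_euler("xyz",s["orientation"]).as_matrix()
g=s["ee_pos"]+61*M[:,1];d=g-np.array([512.7,243.2,108]);y=0.0726
print("grasp dx %.1f dy %.1f dz %.1f ang %.2fdeg"%(d[0]*np.cos(y)+d[1]*np.sin(y),-d[0]*np.sin(y)+d[1]*np.cos(y),d[2],np.degrees((-d[0]*np.sin(y)+d[1]*np.cos(y))/63)),"rpy",s["orientation"].round(4),"F",s["contact_force"].round(1),"Tq",s["wrist_torque"].round(2),"w",round(s["width"],3),"z",s["ee_pos"][2].round(1),"t",round(s["clock"],2))
E
python3 rk.py
```

```text
grasp dx 1.5 dy 5.5 dz 1.0 ang 5.02deg rpy [-1.574   0.0239  0.0757] F [  6.  -13.4 -12.6] Tq [-2.47 -1.7  -0.05] w 0.273 z 170.0 t 16.85
```

Request:
step_arm --plan '[[[0,-0.15,0.4,0]]]'

```text
clock: 16.93
ee_pos: [515.3, 250.1, 170.1]
orientation: [-1.581, 0.025, 0.077]
contact_force: [6.7, -11.4, -10.7]
width: 0.273
```

```bash
python3 rk.py
```

```text
grasp dx 1.6 dy 6.1 dz 1.1 ang 5.54deg rpy [-1.5806  0.0246  0.0771] F [  6.7 -11.4 -10.7] Tq [-2.15 -1.56 -0.05] w 0.273 z 170.1 t 16.93
```

Request:
step_arm --plan '[[[0,-0.15,-0.4,0],[0,-0.15,-0.4,0],[0,-0.15,-0.4,0],[0,-0.15,-0.4,0]]]'

```text
clock: 17.27
ee_pos: [516.7, 238.1, 172.1]
orientation: [-1.572, 0.025, 0.074]
contact_force: [3.8, 11.0, -19.0]
width: 0.273
```

```bash
python3 rk.py
```

```text
grasp dx 2.1 dy -5.4 dz 3.2 ang -4.92deg rpy [-1.5716  0.0251  0.0741] F [  3.8  11.  -19. ] Tq [ 2.11 -1.12  0.  ] w 0.273 z 172.1 t 17.27
```

Request:
step_arm --plan '[[[0,-0.15,-0.2,0]]]'

```text
clock: 17.35
ee_pos: [516.7, 237.5, 172.3]
orientation: [-1.568, 0.025, 0.073]
contact_force: [4.8, 8.1, -22.2]
width: 0.272
```

```bash
python3 rk.py
```

```text
grasp dx 2.0 dy -5.8 dz 3.3 ang -5.28deg rpy [-1.5681  0.0254  0.0731] F [  4.8   8.1 -22.2] Tq [ 1.46 -1.38  0.03] w 0.272 z 172.3 t 17.35
```

Request:
step_arm --plan '[[[0,-0.15,0.4,0],[0,-0.15,0.4,0],[0,-0.15,0.4,0],[0,-0.15,0.35,0]]]'

```text
clock: 17.68
ee_pos: [516.0, 246.7, 173.6]
orientation: [-1.581, 0.028, 0.076]
contact_force: [7.5, -8.7, -17.1]
width: 0.271
```

```bash
python3 rk.py
```

```text
grasp dx 1.9 dy 2.7 dz 4.6 ang 2.43deg rpy [-1.5807  0.0276  0.0761] F [  7.5  -8.7 -17.1] Tq [-1.73 -1.86 -0.13] w 0.271 z 173.6 t 17.68
```

Request:
step_arm --plan '[[[0,-0.15,0.4,0],[0,-0.15,0.4,0]]]'

```text
clock: 17.85
ee_pos: [516.0, 249.3, 173.8]
orientation: [-1.592, 0.029, 0.078]
contact_force: [7.7, -9.6, -15.4]
width: 0.272
```

```bash
python3 rk.py
```

```text
grasp dx 2.0 dy 4.5 dz 4.9 ang 4.13deg rpy [-1.5918  0.029   0.0782] F [  7.7  -9.6 -15.4] Tq [-2.04 -1.79 -0.06] w 0.272 z 173.8 t 17.85
```

Request:
step_arm --plan '[[[0,-0.15,-0.4,0],[0,-0.15,-0.4,0],[0,-0.15,-0.4,0],[0,-0.15,-0.4,0]]]'

```text
clock: 18.18
ee_pos: [517.0, 238.9, 175.4]
orientation: [-1.579, 0.03, 0.074]
contact_force: [4.9, 10.7, -20.9]
width: 0.27
```

```bash
python3 rk.py;python3 - <<'E'
from h import *
im,c,s=shot("side");save("s10.png",im,(200,110,320,230),5)
E
```

```text
grasp dx 2.2 dy -5.1 dz 6.4 ang -4.67deg rpy [-1.5788  0.0296  0.0737] F [  4.9  10.7 -20.9] Tq [ 2.2  -1.19 -0.01] w 0.27 z 175.4 t 18.18
```

View pics/s10.png

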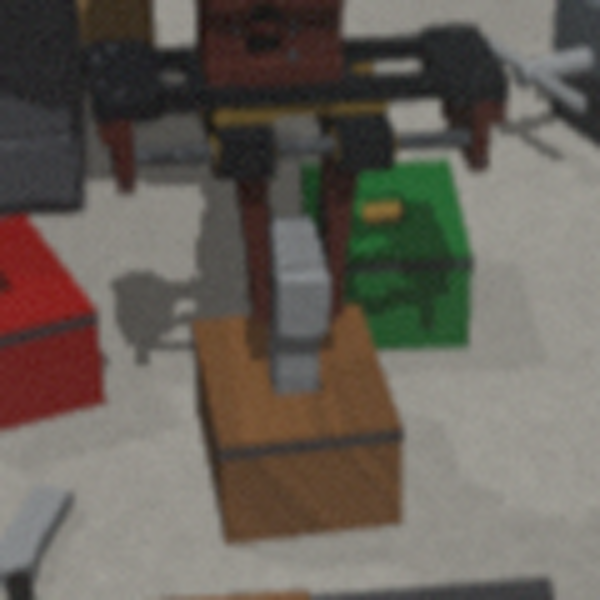

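Request:
step_arm --plan '[[[0,-0.1,-0.35,0]]]'

```text
clock: 18.32
ee_pos: [517.1, 237.4, 175.4]
orientation: [-1.574, 0.03, 0.072]
contact_force: [2.8, 12.3, -13.3]
width: 0.271
```

```bash
python3 rk.py
```

```text
grasp dx 2.2 dy -6.2 dz 6.5 ang -5.68deg rpy [-1.5736  0.0296  0.0722] F [  2.8  12.3 -13.3] Tq [ 2.5  -0.9  -0.03] w 0.271 z 175.4 t 18.32
```

Request:
step_arm --plan '[[[0,-0.1,0.4,0],[0,-0.1,0.4,0],[0,-0.1,0.4,0],[0,-0.1,0.4,0],[0,-0.1,0.4,0],[0,-0.1,0.4,0],[0,-0.1,0.4,0]]]'

```text
clock: 18.9
ee_pos: [516.5, 250.0, 177.0]
orientation: [-1.606, 0.033, 0.08]
contact_force: [5.7, -10.0, -8.6]
width: 0.269
```

```bash
python3 rk.py
```

```text
grasp dx 2.2 dy 4.3 dz 8.1 ang 3.92deg rpy [-1.6064  0.033   0.0798] F [  5.7 -10.   -8.6] Tq [-1.99 -1.61 -0.09] w 0.269 z 177.0 t 18.9
```

Request:
step_arm --plan '[[[0,-0.05,0.5,0],[0,-0.05,0.5,0]]]'

```text
clock: 19.07
ee_pos: [516.4, 253.8, 177.1]
orientation: [-1.619, 0.034, 0.082]
contact_force: [5.0, -13.2, -6.7]
width: 0.272
```

```bash
python3 rk.py;python3 - <<'E'
from h import *
im,c,s=shot("side");save("s11.png",im,(200,110,320,230),5)
im,c,s=shot("scene");save("sc11.png",im,(320,130,420,260),5)
E
```

```text
grasp dx 2.4 dy 7.3 dz 8.2 ang 6.65deg rpy [-1.6193  0.0341  0.0817] F [  5.  -13.2  -6.7] Tq [-2.51 -1.3  -0.04] w 0.272 z 177.1 t 19.07
```

View pics/s11.png

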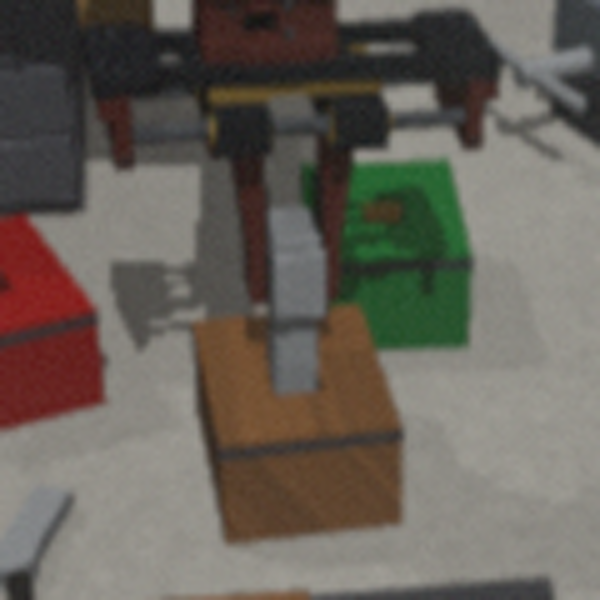

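View pics/sc11.png

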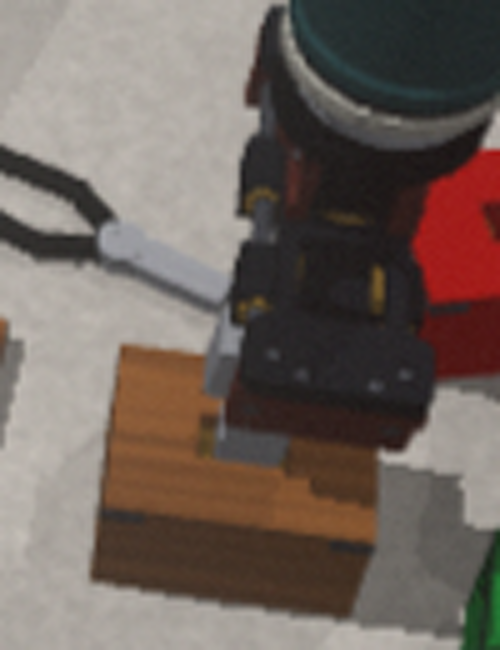

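Request:
step_arm --plan '[[[0,-0.1,-0.5,0],[0,-0.1,-0.5,0],[0,-0.1,-0.5,0],[0,-0.1,-0.5,0],[0,-0.1,-0.4,0]]]'

```text
clock: 19.58
ee_pos: [517.7, 237.4, 180.2]
orientation: [-1.6, 0.033, 0.077]
contact_force: [2.9, 10.8, -18.9]
width: 0.273
```

```bash
python3 rk.py
```

```text
grasp dx 2.5 dy -8.0 dz 11.2 ang -7.25deg rpy [-1.6003  0.0335  0.0773] F [  2.9  10.8 -18.9] Tq [ 2.19 -0.95  0.02] w 0.273 z 180.2 t 19.58
```

Request:
step_arm --plan '[[[0,-0.05,0.4,0],[0,-0.05,0.4,0],[0,-0.05,0.3,0]]]'

```text
clock: 19.83
ee_pos: [517.3, 243.0, 181.0]
orientation: [-1.611, 0.034, 0.08]
contact_force: [5.4, -7.5, -10.7]
width: 0.27
```

```bash
python3 rk.py
```

```text
grasp dx 2.5 dy -2.9 dz 12.1 ang -2.68deg rpy [-1.6106  0.0342  0.0798] F [  5.4  -7.5 -10.7] Tq [-1.51 -1.3  -0.  ] w 0.27 z 181.0 t 19.83
```

Request:
step_arm --plan '[[[0,0,0.4,0],[0,0,0.3,0]]]'

```text
clock: 20.0
ee_pos: [517.2, 245.3, 181.1]
orientation: [-1.621, 0.035, 0.082]
contact_force: [4.3, -8.6, -4.8]
width: 0.272
```

```bash
python3 rk.py; python3 - <<'E'
from h import *
im,c,s=shot("side");save("s12.png",im,(200,110,320,230),5)
im,c,s=shot("wrist");save("w12.png",im)
im,c,s=shot("scene");save("sc12.png",im,(320,130,420,260),5)
E
```

```text
grasp dx 2.5 dy -1.3 dz 12.3 ang -1.18deg rpy [-1.6205  0.0348  0.0817] F [ 4.3 -8.6 -4.8] Tq [-1.67 -1.1  -0.08] w 0.272 z 181.1 t 20.0
```

View pics/w12.png

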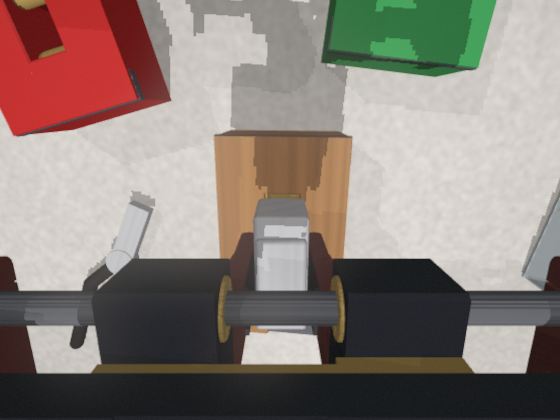

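View pics/sc12.png

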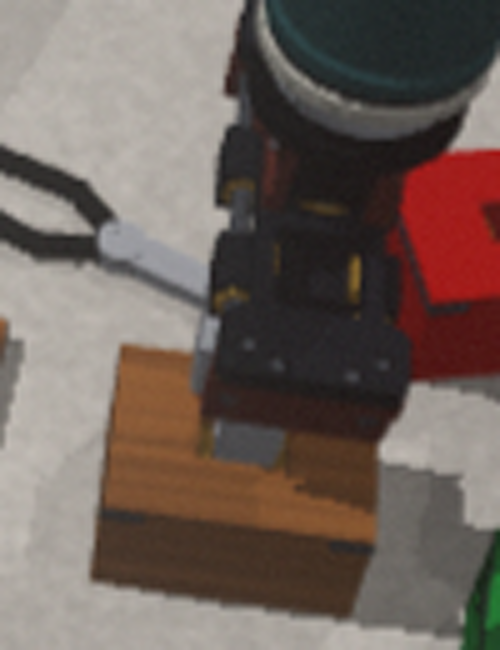

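```bash
cat > ov.py <<'E'
from h import *
import sys
# overlay stake model: grasp contact in tool frame, angle a about holder x (deg, + = head to -y?), offsets
def model():
    L=[]
    def box(x,y,z0,z1):
        c=[(sx*x,sy*y,z) for z in(z0,z1) for sx,sy in((1,1),(1,-1),(-1,-1),(-1,1))]
        for k in(0,4): L.extend([(c[k+i],c[k+(i+1)%4]) for i in range(4)])
        L.extend([(c[i],c[i+4]) for i in range(4)])
    box(12,28,80,112);box(12,19,112,116);box(10,13,50,80)
    b=[(sx*10,sy*y,z) for y,z in((8,0),(14,50)) for sx,sy in((1,1),(1,-1),(-1,-1),(-1,1))]
    L.extend([(b[i],b[(i+1)%4]) for i in range(4)]+[(b[i],b[i+4]) for i in range(4)])
    return np.array(L,float)
def pose(foot,ax,ay,yaw=0.0726): # tilt about holder x by ax, holder y by ay (rad)
    T=np.eye(4);T[:3,:3]=R.from_euler("z",yaw).as_matrix()@R.from_euler("xy",[ax,ay]).as_matrix();T[:3,3]=foot;return T
def draw(im,c,T,box,k,name,col=(255,255,0)):
    o=cv2.resize(im[box[1]:box[3],box[0]:box[2]],None,fx=k,fy=k,interpolation=cv2.INTER_CUBIC)
    for a,b in model():
        p=proj(c,np.array([a,b])@T[:3,:3].T+T[:3,3]);p=((p-np.array(box[:2])+.5)*k).astype(int)
        cv2.line(o,tuple(map(int,p[0])),tuple(map(int,p[1])),col,1)
    cv2.imwrite("pics/"+name,o[:,:,::-1])
E
python3 - <<'E'
from ov import *
im,c,s=shot("wrist")
y=.0726;Y=np.array([-np.sin(y),np.cos(y),0]);X=np.array([np.cos(y),np.sin(y),0])
base=np.array([512.7,243.2,12])
for i,(ax,dz,dy) in enumerate([(0,11.5,0),(np.radians(3),11.5,3),(-np.radians(3),11.5,-3)]):
    draw(im,c,pose(base+[0,0,dz]+dy*Y+1.5*X,ax,0),(200,170,360,345),4 if i==0 else 2,f"o12_{i}.png")
E
cd pics; python3 -c "
import cv2,numpy as np
a=cv2.imread('o12_1.png');b=cv2.imread('o12_2.png');cv2.imwrite('o12_12.png',np.hstack([a,b]))"
```

```text
(no output)
```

View pics/o12_0.png

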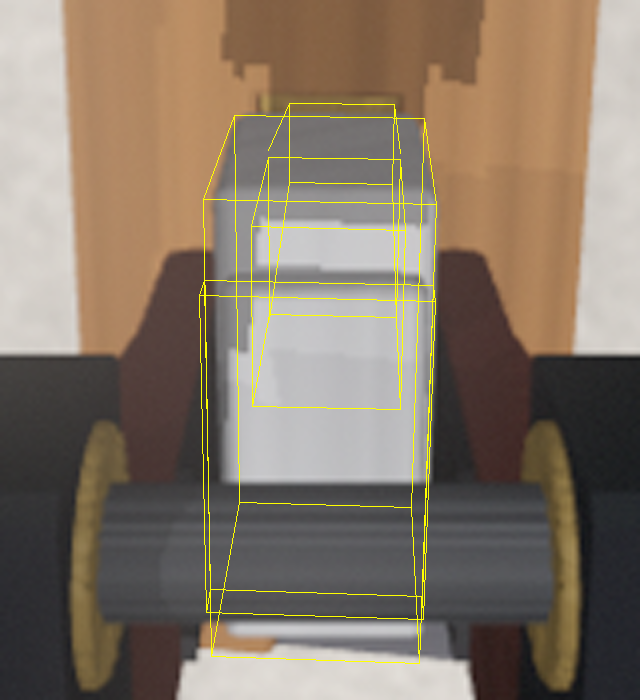

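View pics/o12_12.png

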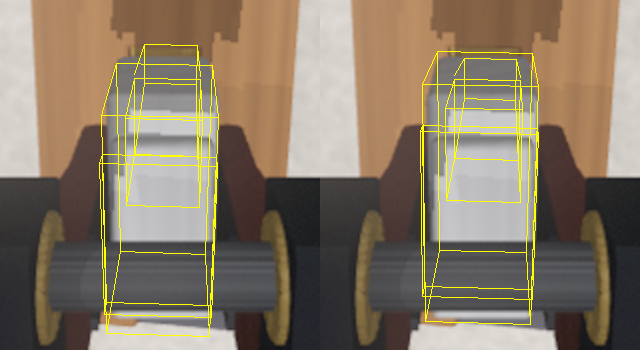

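```bash
cat > fit12.py <<'E'
from ov import *
from scipy.optimize import least_squares
def fit(c,obs,x0,yaw=.0726):
    X=np.array([np.cos(yaw),np.sin(yaw),0]);Y=np.array([-np.sin(yaw),np.cos(yaw),0]);b=np.array([512.7,243.2,12])
    def T(p): return pose(b+p[0]*X+p[1]*Y+[0,0,p[2]],p[3],p[4],yaw)
    def f(p):
        t=T(p);e=[]
        for m,(u,v) in obs:
            q=proj(c,t[:3,:3]@np.array(m)+t[:3,3])[0]
            if u is not None:e.append(q[0]-u)
            if v is not None:e.append(q[1]-v)
        return np.array(e)
    r=least_squares(f,x0,loss="soft_l1");return r.x,f(r.x),T(r.x)
E
python3 - <<'E'
from fit12 import *
im,c,s=shot("wrist");print(s["ee_pos"],s["orientation"])
k=lambda u,v:(None if u is None else u/4+200-.5,v/4+170-.5)
obs=[((-12,28,112),k(214,191)),((12,28,112),k(432,192)),((-12,28,80),k(233,117)),((12,28,80),k(424,119)),((0,19,112),k(None,272)),((0,-28,112),k(None,637))]
p,e,T=fit(c,obs,[1,0,8,0,0]);print("dx dy dz",p[:3].round(1),"ax ay deg",np.degrees(p[3:]).round(2),e.round(1))
draw(im,c,T,(200,170,360,345),4,"o13.png")
E
```

```text
[517.15254501 245.34447161 181.17971517] [-1.62011017  0.0346824   0.08169924]
dx dy dz [-0.3 -3.7  5.2] ax ay deg [-1.24  0.96] [-0.5 -0.1  0.6  0.5  1.  -0.1 -1.3  0.  -0.4  0.1]
```

View pics/o13.png

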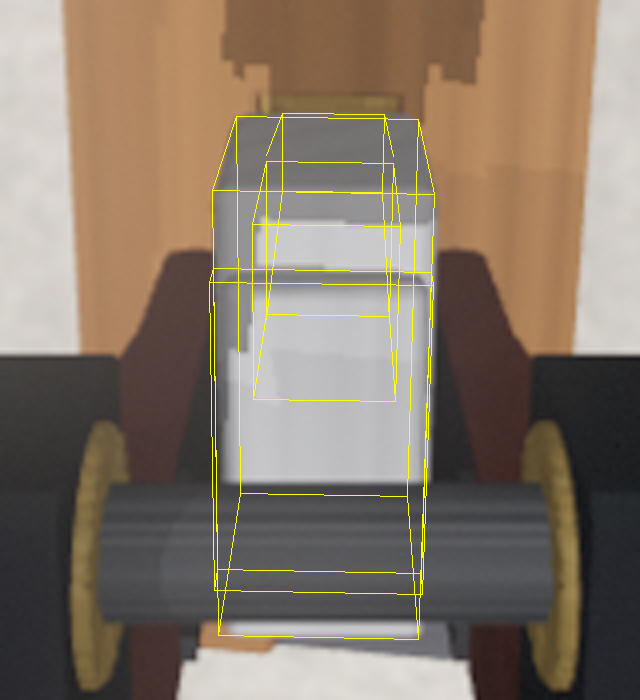

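Request:
step_arm --plan '[[[0,0,0,0],[0,0,0,0],[0,0,0,0]]]' --gripper 0.5

```text
clock: 20.5
ee_pos: [516.1, 244.2, 182.8]
orientation: [-1.621, 0.037, 0.081]
contact_force: [-0.1, 0.3, -0.1]
width: 0.462
```

```bash
python3 rk.py;python3 goal.py; python3 - <<'E'
from h import *
im,c,s=shot("wrist");save("w14.png",im,(200,170,360,345),4)
E
python3 rk.py
```

```text
grasp dx 1.2 dy -2.3 dz 13.9 ang -2.08deg rpy [-1.621   0.037   0.0809] F [-0.1  0.3 -0.1] Tq [ 0.01 -0.09  0.01] w 0.462 z 182.8 t 20.5
pos [516.1 244.2 182.8] ori [-1.621   0.037   0.0809] F [-0.1  0.3 -0.1] Tq [ 0.01 -0.09  0.01] w 0.462 t 20.5
grasp dx 1.3 dy -2.2 dz 13.9 ang -2.03deg rpy [-1.6209  0.0367  0.081 ] F [-1.  -0.6 -0.3] Tq [ 0.   -0.1  -0.02] w 0.487 z 182.8 t 20.55
```

View pics/w14.png

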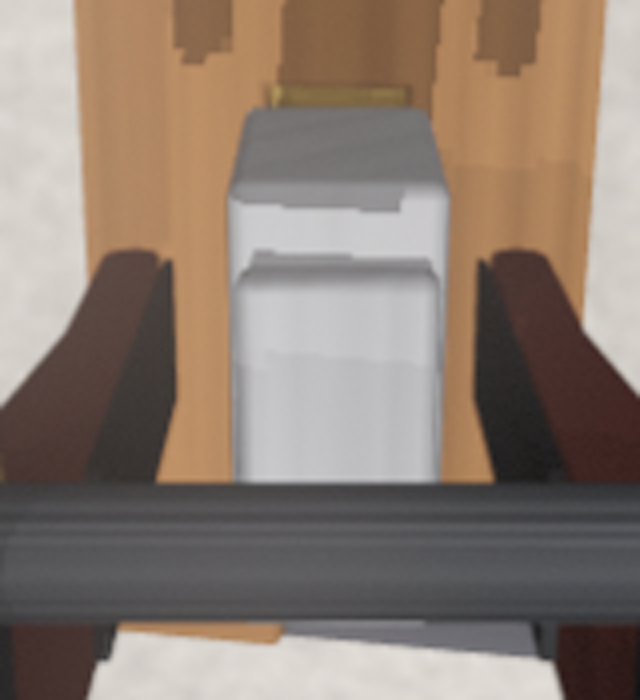

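```bash
python3 - <<'E'
from fit12 import *
im,c,s=shot("wrist");print(s["ee_pos"],s["orientation"])
k=lambda u,v:(None if u is None else u/4+200-.5,v/4+170-.5)
for near in (622,626):
  obs=[((-12,28,112),k(230,184)),((12,28,112),k(447,185)),((-12,28,80),k(247,110)),((12,28,80),k(432,110)),((0,19,112),k(None,258)),((0,-28,112),k(None,near))]
  p,e,T=fit(c,obs,[1,0,8,0,0]);print("dx dy dz",p[:3].round(1),"ax ay deg",np.degrees(p[3:]).round(2),e.round(1), (T@[0,0,96,1]).round(1))
im,c,s=shot("side")
draw(im,c,T,(200,100,320,230),5,"o14.png")
E
```

```text
[516.11342974 244.2983533  182.80900491] [-1.62092188  0.03673315  0.08099746]
dx dy dz [-0.7 -3.8  4.5] ax ay deg [-0.91  1.42] [-0.2 -0.4  0.3 -0.   0.5 -0.3 -0.7  0.2  0.6 -0. ] [514.5 241.  112.4   1. ]
dx dy dz [-0.7 -3.9  5.5] ax ay deg [-1.12  1.41] [-0.4 -0.5  0.5 -0.1  0.4 -0.2 -0.6  0.3  0.7 -0.2] [514.5 241.3 113.4   1. ]
```

View pics/o14.png

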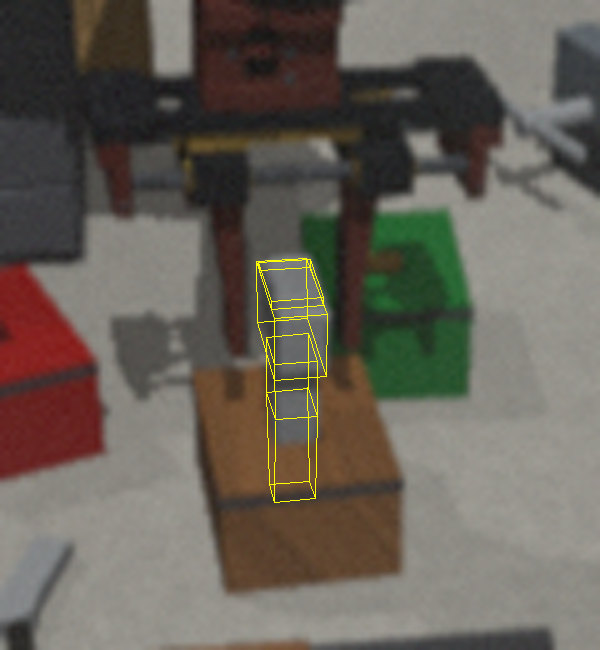

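Request:
step_arm --plan '[[[0.05,0.6,0,0],[0,0.3,0,0],[0,0,0,0]]]'

```text
clock: 20.9
ee_pos: [516.4, 244.5, 173.3]
orientation: [-1.62, 0.036, 0.082]
contact_force: [0.0, -0.1, -0.8]
width: 0.502
```

```bash
python3 rk.py
```

```text
grasp dx 1.6 dy -2.0 dz 4.4 ang -1.79deg rpy [-1.6203  0.0358  0.0817] F [ 0.  -0.1 -0.8] Tq [ 0.01 -0.09 -0.02] w 0.502 z 173.3 t 20.9
```

Request:
step_arm --plan '[[[0,0,0,0],[0,0,0,0],[0,0,0,0],[0,0,0,0],[0,0,0,0]]]' --gripper 0

```text
clock: 21.32
ee_pos: [516.8, 244.6, 172.5]
orientation: [-1.621, 0.035, 0.082]
contact_force: [0.1, -0.9, 0.1]
width: 0.275
```

```bash
python3 rk.py
```

```text
grasp dx 2.1 dy -2.0 dz 3.7 ang -1.80deg rpy [-1.6206  0.0355  0.0819] F [ 0.1 -0.9  0.1] Tq [-0.11 -0.05 -0.09] w 0.275 z 172.5 t 21.32
```

Request:
step_arm --plan '[[[0,-0.05,-0.35,0],[0,-0.05,-0.35,0],[0,-0.05,-0.35,0],[0,-0.05,-0.35,0]]]'

```text
clock: 21.65
ee_pos: [517.5, 238.5, 173.1]
orientation: [-1.603, 0.034, 0.077]
contact_force: [0.4, 10.6, -8.3]
width: 0.274
```

```bash
python3 rk.py
```

```text
grasp dx 2.4 dy -7.0 dz 4.2 ang -6.38deg rpy [-1.603   0.0343  0.0772] F [ 0.4 10.6 -8.3] Tq [ 2.13 -0.22 -0.06] w 0.274 z 173.1 t 21.65
```

Request:
step_arm --plan '[[[0,-0.05,-0.35,0],[0,-0.05,-0.35,0]]]'

```text
clock: 21.82
ee_pos: [517.7, 236.1, 173.2]
orientation: [-1.593, 0.034, 0.075]
contact_force: [0.9, 10.9, -8.2]
width: 0.269
```

```bash
python3 rk.py; python3 - <<'E'
from h import *
im,c,s=shot("wrist");save("w15.png",im,(200,170,360,345),4)
E
```

```text
grasp dx 2.4 dy -8.8 dz 4.3 ang -7.96deg rpy [-1.5927  0.0339  0.0748] F [ 0.9 10.9 -8.2] Tq [ 2.18 -0.3  -0.04] w 0.269 z 173.2 t 21.82
```

View pics/w15.png

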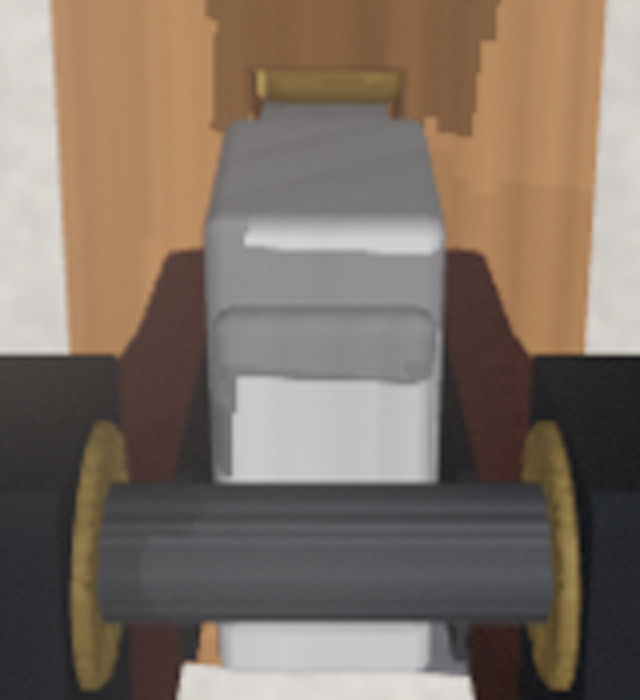

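```bash
cat > f.py <<'E'
from fit12 import *
import sys
lt,rt,rowt,lb,rb,rowb,st,near=map(float,sys.argv[1:9])
im,c,s=shot("wrist")
k=lambda u,v:(None if u is None else u/4+200-.5,v/4+170-.5)
obs=[((-12,28,112),k(lt,rowt)),((12,28,112),k(rt,rowt)),((-12,28,80),k(lb,rowb)),((12,28,80),k(rb,rowb)),((0,19,112),k(None,st)),((0,-28,112),k(None,near))]
p,e,T=fit(c,obs,[1,0,8,0,0]);print("foot dx dy dz",p[:3].round(1),"head toward +y deg %.2f, ay %.2f"%(-np.degrees(p[3]),np.degrees(p[4])),e.round(1),"head",(T@[0,0,96,1])[:3].round(1))
E
python3 f.py 207 443 213 230 428 122 305 668
```

```text
foot dx dy dz [-0.  -3.3  5. ] head toward +y deg -2.88, ay 1.14 [-0.1  0.3  0.1  0.7  0.7 -0.3 -0.8 -0.  -2.2  0.3] head [515.1 235.3 112.8]
```

```bash
python3 - <<'E'
import cv2
a=cv2.imread("pics/w8.png")[170:345,200:360];cv2.imwrite("pics/w8z.png",cv2.resize(a,None,fx=4,fy=4,interpolation=cv2.INTER_CUBIC))
E
```

```text
(no output)
```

View pics/w8z.png

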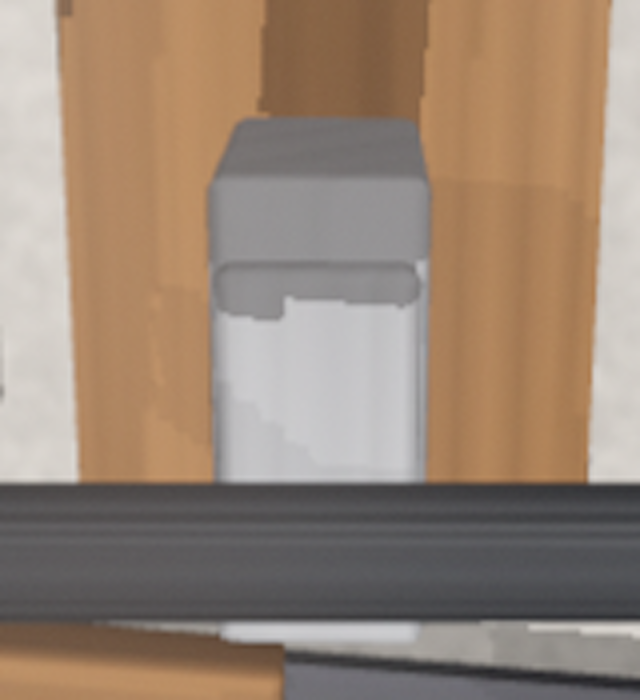

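```bash
cat > f0.py <<'E'
from fit12 import *
d=arm.snapshot("wrist");s=dict(ee_pos=np.array([515.6,240.8,172.2]),orientation=np.array([-1.5571,.0262,.0713]))
c=cam(d,s)
k=lambda u,v:(None if u is None else u/4+200-.5,v/4+170-.5)
lt,rt,rowt,lb,rb,rowb,st,near=209,428,176,238,419,118,260,641
obs=[((-12,28,112),k(lt,rowt)),((12,28,112),k(rt,rowt)),((-12,28,80),k(lb,rowb)),((12,28,80),k(rb,rowb)),((0,19,112),k(None,st)),((0,-28,112),k(None,near))]
p,e,T=fit(c,obs,[1,0,8,0,0]);print("foot dx dy dz",p[:3].round(1),"head toward +y deg %.2f, ay %.2f"%(-np.degrees(p[3]),np.degrees(p[4])),e.round(1),"head",(T@[0,0,96,1])[:3].round(1))
E
python3 f0.py
```

```text
foot dx dy dz [ 1.  -2.3 -2.4] head toward +y deg 0.79, ay -0.53 [-0.4  0.1  0.5  0.5 -0.1 -0.1  0.1  0.3 -0.7 -0.1] head [512.9 242.2 105.6]
```

Request:
step_arm --plan '[[[0,0,-0.4,0],[0,0,-0.4,0]]]'

```text
clock: 22.13
ee_pos: [517.9, 233.3, 173.2]
orientation: [-1.582, 0.033, 0.073]
contact_force: [-1.3, 12.2, -2.8]
width: 0.268
```

```bash
python3 rk.py; python3 - <<'E'
from h import *
im,c,s=shot("wrist");save("w16.png",im,(200,170,360,345),4)
E
```

```text
grasp dx 2.4 dy -10.9 dz 4.2 ang -9.93deg rpy [-1.5822  0.0333  0.0727] F [-1.3 12.2 -2.8] Tq [2.33 0.08 0.06] w 0.268 z 173.2 t 22.13
```

View pics/w16.png

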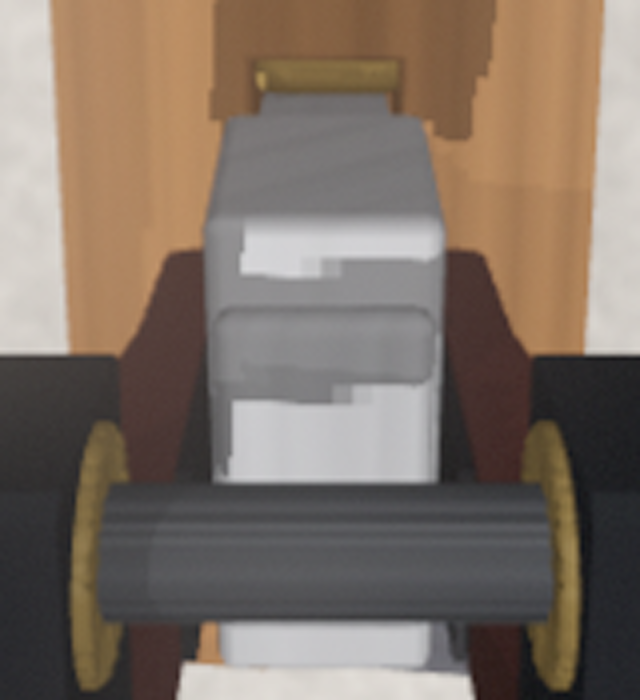

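```bash
python3 f.py 207 443 213 229 429 117 305 666
```

```text
foot dx dy dz [ 0.2 -2.4  5.7] head toward +y deg -4.40, ay 1.09 [-0.3  0.3  0.4  0.6  0.7 -0.2 -0.8  0.  -2.2  0.2] head [515.4 233.6 113.4]
```

Request:
step_arm --plan '[[[0,-0.05,0.6,0],[0,-0.05,0.6,0],[0,-0.05,0.6,0],[0,-0.05,0.6,0]]]'

```text
clock: 22.57
ee_pos: [516.6, 250.7, 175.3]
orientation: [-1.597, 0.034, 0.076]
contact_force: [2.1, -7.3, -2.2]
width: 0.271
```

```bash
python3 rk.py
```

```text
grasp dx 2.4 dy 5.6 dz 6.4 ang 5.05deg rpy [-1.597   0.0342  0.0762] F [ 2.1 -7.3 -2.2] Tq [-1.51 -0.58  0.01] w 0.271 z 175.3 t 22.57
```

Request:
step_arm --plan '[[[0,-0.05,0.4,0]]]'

```text
clock: 22.65
ee_pos: [516.4, 253.2, 175.5]
orientation: [-1.601, 0.034, 0.077]
contact_force: [3.0, -6.0, -4.7]
width: 0.273
```

```bash
python3 rk.py; python3 - <<'E'
from h import *
im,c,s=shot("wrist");save("w17.png",im,(200,170,360,345),4)
E
```

```text
grasp dx 2.3 dy 7.9 dz 6.6 ang 7.15deg rpy [-1.6009  0.0345  0.0771] F [ 3.  -6.  -4.7] Tq [-1.44 -0.79 -0.  ] w 0.273 z 175.5 t 22.65
```

View pics/w17.png

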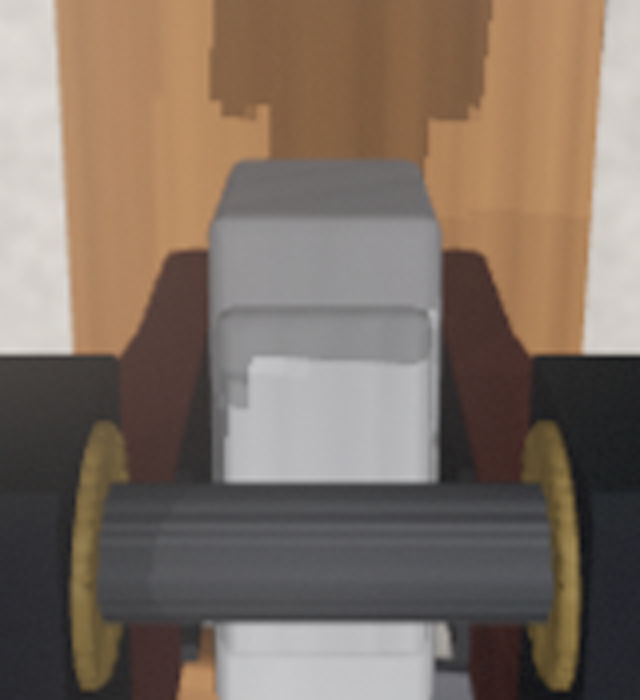

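```bash
sed -i 's/^p,e,T=fit/if near<0: obs[-1]=((0,-19,116),k(None,-near))\np,e,T=fit/' f.py; python3 f.py 210 441 213 238 422 160 305 -653
```

```text
foot dx dy dz [ 0.2 -4.8  9. ] head toward +y deg 6.36, ay 0.99 [ 0.   0.2  0.1  0.8 -0.5 -0.2  0.3  0.3 -1.6  0. ] head [514.1 249.1 116.4]
```

Request:
step_arm --plan '[[[0,0,-0.5,0],[0,0,-0.5,0],[0,0,-0.5,0],[0,0,-0.5,0],[0,0,-0.4,0]]]'

```text
clock: 23.17
ee_pos: [517.8, 236.0, 176.9]
orientation: [-1.585, 0.033, 0.074]
contact_force: [-0.6, 7.0, -3.7]
width: 0.274
```

```bash
python3 rk.py; python3 - <<'E'
from h import *
im,c,s=shot("wrist");save("w18.png",im,(200,170,360,345),4)
E
```

```text
grasp dx 2.5 dy -8.4 dz 7.9 ang -7.62deg rpy [-1.5847  0.0332  0.0737] F [-0.6  7.  -3.7] Tq [ 1.51 -0.06 -0.08] w 0.274 z 176.9 t 23.17
```

View pics/w18.png

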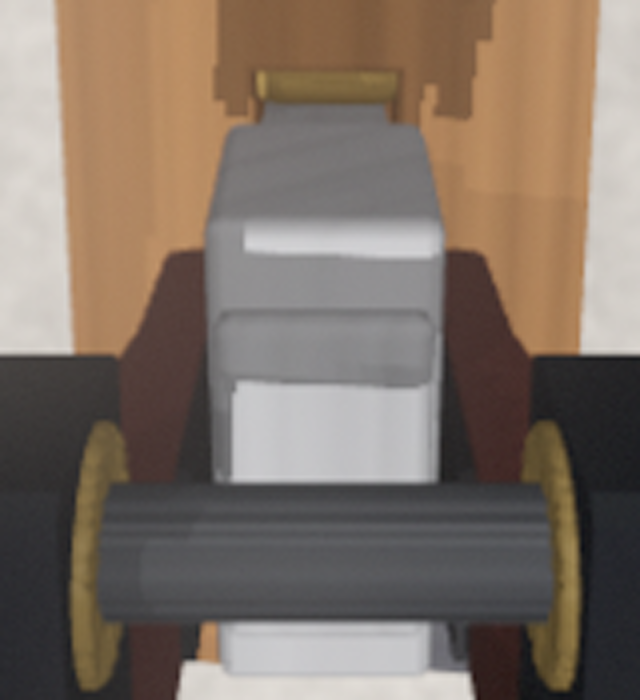

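Request:
step_arm --plan '[[[0,0,-0.4,0],[0,0,-0.3,0]]]'

```text
clock: 23.38
ee_pos: [518.1, 231.4, 177.0]
orientation: [-1.578, 0.033, 0.072]
contact_force: [0.0, 7.7, -4.4]
width: 0.268
```

```bash
python3 f.py 208 443 217 230 428 125 310 673;python3 rk.py; python3 - <<'E'
from h import *
im,c,s=shot("wrist");save("w19.png",im,(200,170,360,345),4)
E
```

```text
foot dx dy dz [ 0.2 -5.9  9.1] head toward +y deg -3.66, ay 1.11 [-0.3  0.4  0.3  0.6  0.7 -0.2 -0.7 -0.  -2.5  0.2] head [515.7 231.4 116.9]
grasp dx 2.5 dy -12.8 dz 8.0 ang -11.64deg rpy [-1.5778  0.0327  0.0715] F [ 0.7  5.9 -3. ] Tq [ 1.45 -0.13  0.02] w 0.277 z 177.0 t 23.43
```

View pics/w19.png

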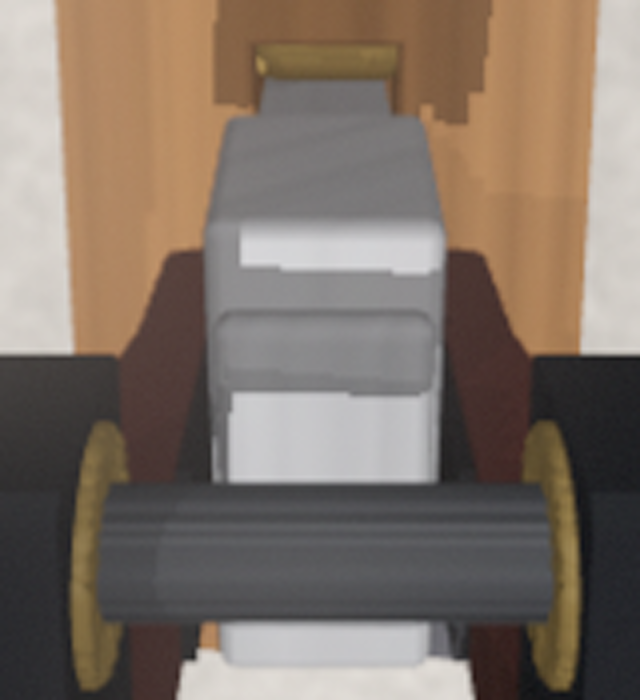

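```bash
python3 f.py 206 443 217 229 429 117 309 666
```

```text
foot dx dy dz [ 0.5 -2.3  9.6] head toward +y deg -5.36, ay 0.94 [-0.3  0.4  0.3  0.6  0.7 -0.2 -0.8 -0.  -2.3  0.2] head [515.6 232.1 117.2]
```

Request:
step_arm --plan '[[[0,0,0.6,0],[0,0,0.7,0],[0,0,0.7,0],[0,0,0.7,0],[0,0,0.3,0]]]'

```text
clock: 23.95
ee_pos: [516.1, 254.2, 176.5]
orientation: [-1.595, 0.034, 0.075]
contact_force: [2.0, -6.5, 0.2]
width: 0.274
```

```bash
python3 rk.py; python3 - <<'E'
from h import *
im,c,s=shot("wrist");save("w20.png",im,(200,170,360,345),4)
E
```

```text
grasp dx 2.1 dy 9.3 dz 7.6 ang 8.45deg rpy [-1.5948  0.0344  0.0748] F [ 2.  -6.5  0.2] Tq [-1.53 -0.48  0.04] w 0.274 z 176.5 t 23.95
```

View pics/w20.png

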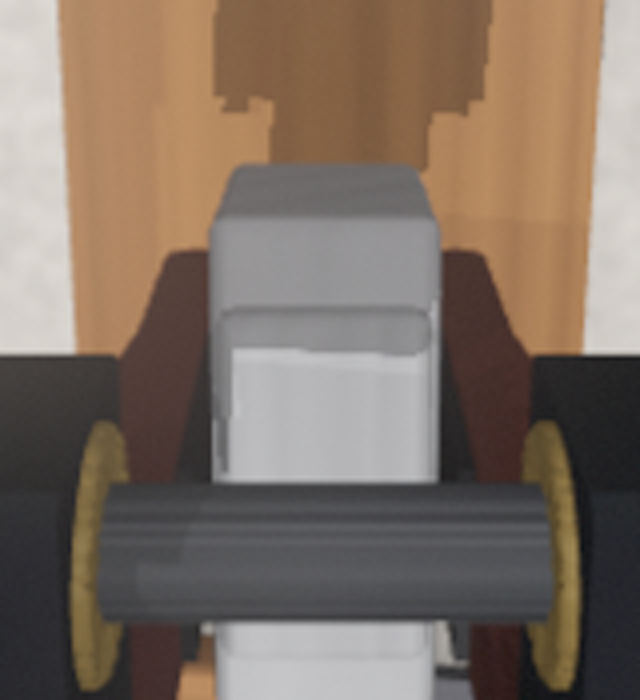

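Request:
step_arm --plan '[[[0,-0.05,-0.5,0],[0,-0.05,-0.5,0],[0,-0.05,-0.2,0]]]'

```text
clock: 24.25
ee_pos: [516.8, 245.6, 178.1]
orientation: [-1.588, 0.034, 0.074]
contact_force: [1.7, 6.3, -8.2]
width: 0.267
```

```bash
python3 rk.py; python3 - <<'E'
from h import *
im,c,s=shot("wrist");save("w21.png",im,(200,170,360,345),4)
E
```

```text
grasp dx 2.2 dy 1.1 dz 9.1 ang 1.01deg rpy [-1.5876  0.0339  0.0736] F [ 1.7  6.3 -8.2] Tq [ 1.37 -0.41 -0.1 ] w 0.267 z 178.1 t 24.25
```

View pics/w21.png

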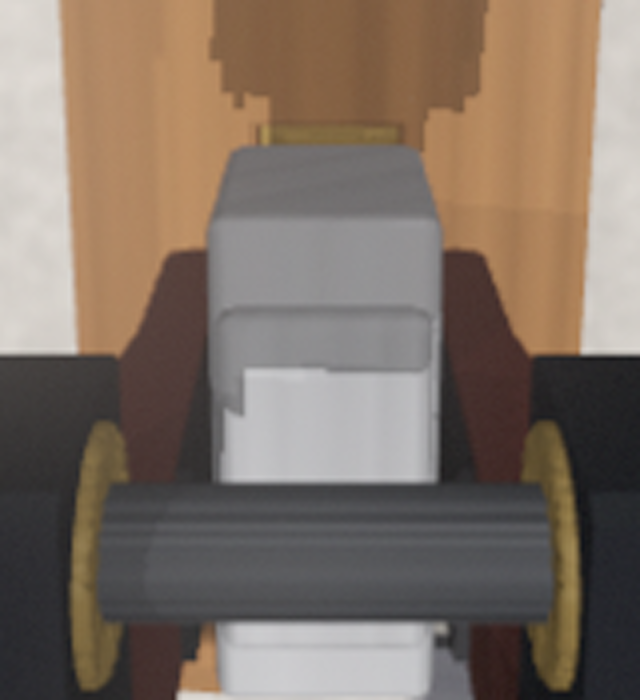

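```bash
python3 f.py 209 441 214 234 425 147 306 695
```

```text
foot dx dy dz [ 0.1 -4.3 10.6] head toward +y deg 2.39, ay 0.98 [-0.1  0.3  0.2  0.6  0.2 -0.2 -0.3  0.1 -1.8  0.2] head [514.5 243.  118.5]
```

Request:
step_arm --plan '[[[0,-0.1,-0.3,0],[0,-0.15,-0.2,0]]]'

```text
clock: 24.52
ee_pos: [516.9, 242.9, 179.4]
orientation: [-1.582, 0.034, 0.072]
contact_force: [1.5, 4.8, -9.3]
width: 0.278
```

```bash
python3 rk.py
```

```text
grasp dx 2.1 dy -1.3 dz 10.5 ang -1.22deg rpy [-1.5823  0.0341  0.072 ] F [ 1.5  4.8 -9.3] Tq [ 1.32 -0.55 -0.04] w 0.278 z 179.4 t 24.52
```

Request:
step_arm --plan '[[[0,-0.2,0,0],[0,-0.2,0,0],[0,-0.2,0,0]]]'

```text
clock: 24.77
ee_pos: [517.0, 242.6, 184.1]
orientation: [-1.582, 0.035, 0.072]
contact_force: [2.1, -0.2, -7.0]
width: 0.268
```

```bash
python3 rk.py; python3 - <<'E'
from h import *
im,c,s=shot("wrist");save("w22.png",im,(200,170,360,345),4)
E
```

```text
grasp dx 2.2 dy -1.6 dz 15.2 ang -1.46deg rpy [-1.5822  0.0348  0.0717] F [ 2.1 -0.2 -7. ] Tq [ 0.18 -0.63 -0.02] w 0.268 z 184.1 t 24.77
```

View pics/w22.png

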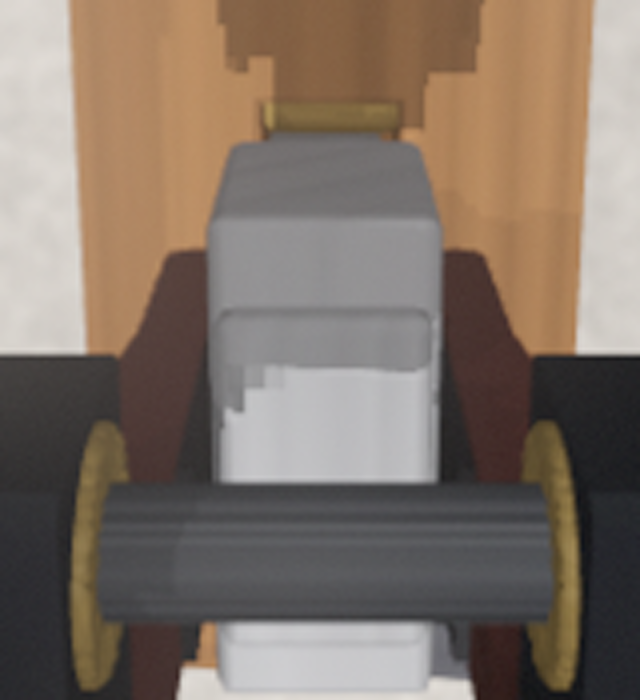

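```bash
python3 f.py 209 442 215 232 427 142 309 689
```

```text
foot dx dy dz [-0.1 -3.8 16.7] head toward +y deg 0.68, ay 1.12 [-0.1  0.4  0.1  0.6  0.6 -0.2 -0.7 -0.  -2.4  0.3] head [514.7 240.7 124.7]
```

Request:
step_arm --plan '[[[0,-0.6,0,0],[0,-1,0.05,0],[0,-1.2,0.05,0],[0,-1,0,0],[0,-0.4,0,0],[0,0,0,0],[0,0,0,0]]]'

```text
clock: 25.45
ee_pos: [516.8, 243.3, 231.0]
orientation: [-1.584, 0.038, 0.072]
contact_force: [-0.3, -0.7, -6.3]
width: 0.275
```

```bash
python3 rk.py; python3 - <<'E'
from h import *
im,c,s=shot("wrist");save("w23.png",im,(200,170,360,345),4)
im,c,s=shot("side");save("s23.png",im,(190,90,330,240),4)
im,c,s=shot("scene");save("sc23.png",im,(320,130,420,260),5)
E
```

```text
grasp dx 1.8 dy -1.0 dz 62.1 ang -0.93deg rpy [-1.5839  0.038   0.0717] F [-0.3 -0.7 -6.3] Tq [-0.06 -0.14  0.01] w 0.275 z 231.0 t 25.45
```

View pics/s23.png

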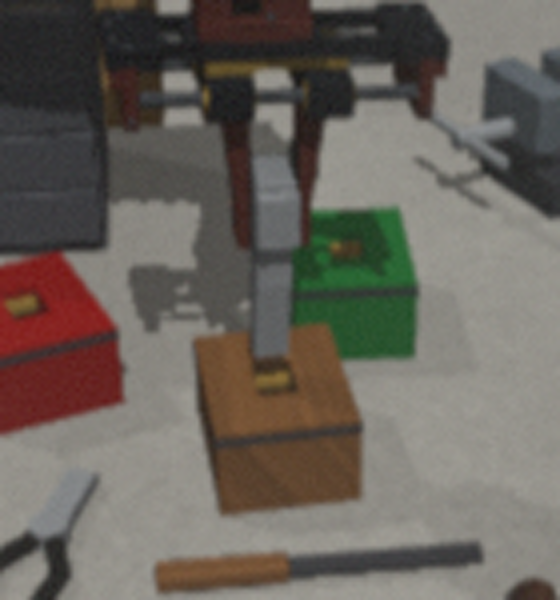

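View pics/sc23.png

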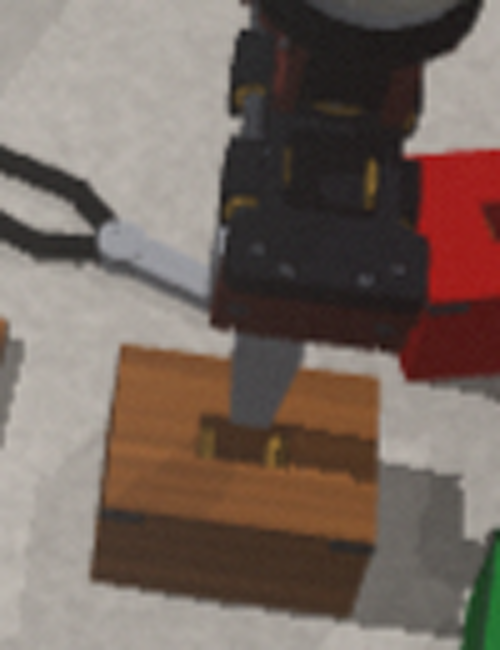

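View pics/w23.png

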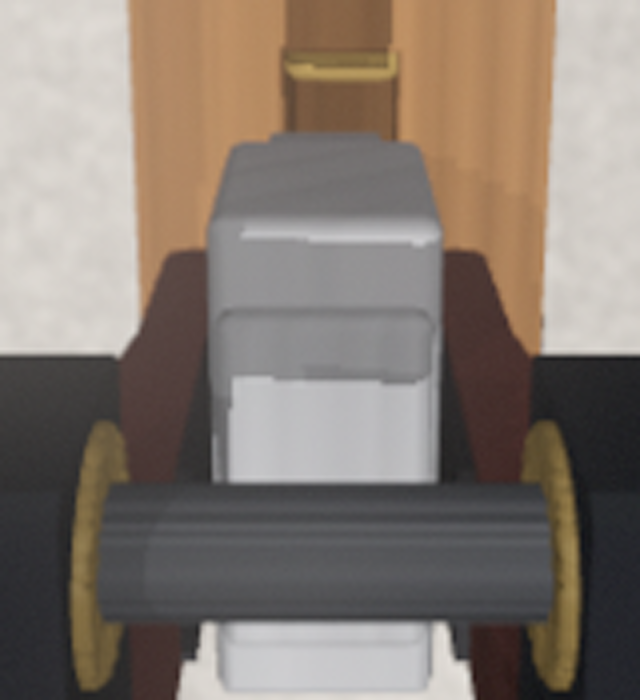

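```bash
python3 f.py 209 442 216 232 427 141 309 689; python3 - <<'E'
from ov import *
y=.0726;Y=np.array([-np.sin(y),np.cos(y),0]);X=np.array([np.cos(y),np.sin(y),0])
b=np.array([512.7,243.2,12])
T=pose(b+0*X-1*Y+[0,0,65.8],0.0,np.radians(1.6))
for n,bx,k in(("side",(190,90,330,240),4),("scene",(320,130,420,260),5)):
    im,c,s=shot(n);draw(im,c,T,bx,k,f"o23{n}.png")
E
```

```text
foot dx dy dz [-1.1 -2.8 62.5] head toward +y deg 0.44, ay 1.35 [-0.2  0.4  0.2  0.6  0.6 -0.2 -0.7 -0.  -2.1  0.2] head [514.  241.3 170.5]
```

View pics/o23side.png

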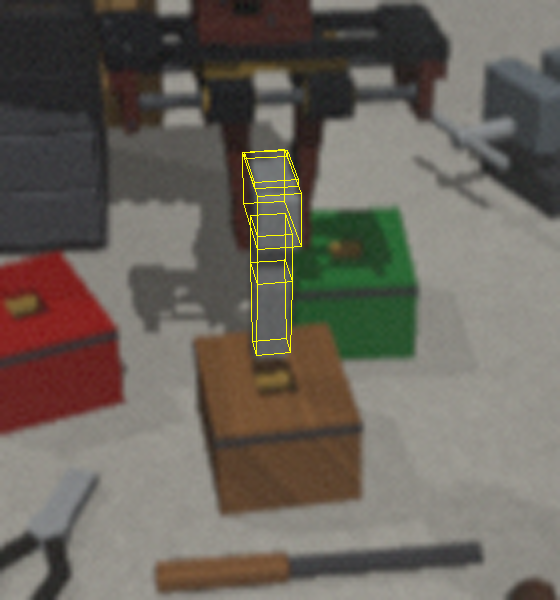

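View pics/o23scene.png

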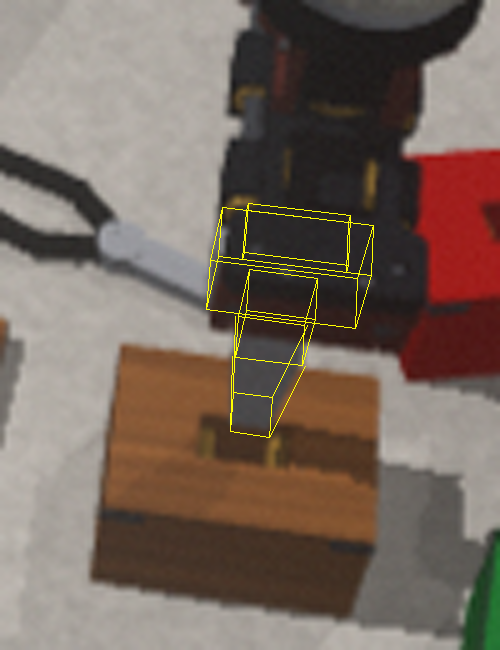

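```bash
python3 - <<'E'
from h import *
im,c,s=shot("scene");save("fin.png",im)
u=proj(c,[[494.5,-277,49]])[0];print(circ(im,c,u,49,46))
for t in("mallet","pliers","file","soft_brush","bench_block"):
  print(t,[np.round(onz(c,r["uv"],0)[:2],1) for r in arm.mark_of(t,"scene")[:1]])
s=arm.read_state();print(s["qd"].round(4),s["contact_force"],s["width"],s["ee_pos"],s["clock"])
E
```

```text
[(array([ 492.75, -279.25]), np.float32(46.75))]
mallet [array([735.6,  13.5])]
pliers [array([381. , 165.7])]
file [array([500.8, 118. ])]
soft_brush [array([ 516.8, -120.8])]
bench_block [array([ 697.7, -152. ])]
[ 0.0009 -0.0006 -0.0017 -0.0004 -0.0005  0.0012] [ 0.5829877  -0.02882785 -5.56059712] 0.2732794932498965 [517.14813004 243.28723635 230.40915408] 26.05
```

View pics/fin.png

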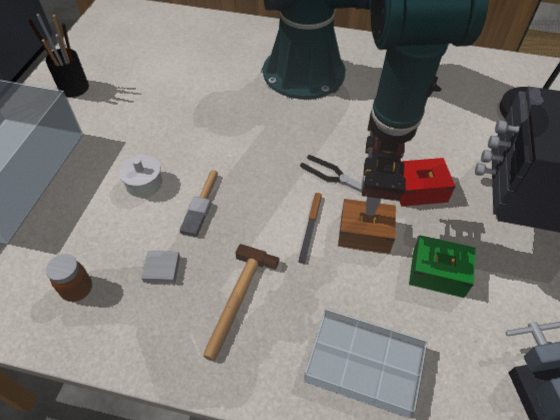

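All in place: cover on the dish (140,172), stake held over the slot (372,205), other things where they started.

```bash
python3 -c "
from rig import arm
print(arm.sign_off())"
```

```text
the job is handed in; nothing more can be done
None
```

The job is handed in at about 26 s of the 64 s allowed. The cover is home on the dish, and the stake is out of its slot and still held upright in the gripper.

- **Cover:** I gripped it by the knob, lowered it onto the dish and let go. The last scene fit puts it at (492.8, −279.3), within about 2 mm of the fit just after release. It looks level.
- **First grip on the stake:** I rocked it three times each way, but the pads slid about 9 mm up the head, so these swings probably reached only about 4°. I regripped at the head's middle.
- **Second grip:** I then did two full swings each way. By the wrist-camera fit they measured about −5.2°, +5.6°, −6.2° and roughly +6° (that last one judged by eye). The later swings ran slightly over five degrees.
- **Final state:** The stake is at rest with its foot about 2 cm above the block, within about 2 mm of the slot's centre. It is upright to within about 0.5° along its head. Across the head it leans about 1.6°, because the tool had tilted slightly and I could not correct that with the moves available.
- **Forces:** The largest force I read was about 24 N, well under the limits.
- **Bystanders:** They look unmoved in the last picture. The position readings for the pliers, file, mallet and bench block differ from the first ones by 6 to 9 mm, which I put down to scatter in the detections.

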